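Clamp the carved printing block in the carving vise

TASK

Take the largest printing block out of the rack and lay it flat in the carving vise with its carved face up, lengthwise between the two jaws, resting on the rails and centred across them. Then crank the handle clockwise until the moving jaw has the block gripped firmly end to end, and let go. Leave the other blocks and the things on the desk where they are.

Things in the scene. Friction and masses are not known exactly. Their poses are not given: they have to be found in the camera images.
- block: the largest of three wooden printing blocks: a slab 110 mm long (its y axis), 64 mm wide (z) and 22 mm thick (x), about 0.13 kg, origin at its centre. Its +x face carries the carved, black-inked picture (a frame and plum blossoms); the other face is plain. It starts standing on a long edge in any one of the rack's grooves, carved face to the rack's +x
- block_small: another printing block, 84 x 46 x 22 mm, on edge in the rack; axes and origin as for the large one. To be left alone
- block_low: another printing block, 98 x 36 x 22 mm, on edge in the rack; axes and origin as for the large one. To be left alone
- rack: fixed wooden rack, 200 (x) by 130 (y) mm, 30 mm high, origin at the centre of its underside. Three grooves along y, 25 mm wide, 20 mm deep (floor 10 mm above the desk), centred at x = -60, 0 and +60 mm. The large block's top edge stands 74 mm above the desk, 44 mm above the ridges
- vise: fixed grey carving vise on a wooden plinth; origin on the desk under its middle, z up, x along the screw from the crank end (-x) to the fixed jaw (+x). Plinth x = -130 to +145 mm, 110 mm wide, 32 mm high. Work rests on two steel rails, tops 76 mm above the desk, 56 mm wide over both. Both jaws 72 mm wide, 16 mm high above the rails. Screw axis at y = 0, 61 mm above the desk
- jaw: the moving jaw, grey with a steel face plate; origin at the centre of its clamping face, 84 mm above the desk, x axis towards the fixed jaw and square to it. The jaw slides along the vise's x, 10 mm per turn of the crank. It starts 119 to 130 mm from the fixed jaw's face and can be closed to 101 mm
- crank (a joint): turn of the crank about the vise's +x axis, rad: grows clockwise as seen from the crank end, closing the jaw. Range 0 (jaw faces 132 mm apart, crank arm straight up) to 19.4. Stiff: 8 to 12 N at the handle turns it, and it stays where it is left (overtightened, it eases back a little). Once the jaw touches the block, it grows stiffer, and an eighth to a quarter turn more grips it firmly
- handle_mid (a point): middle of the crank's black handle, a freely revolving cylinder 20 mm in diameter and 60 mm long, parallel to the screw, 38 mm from the screw axis, its middle at x = -181 mm in the vise's frame. The steel crank arm is at x = -142 to -150 mm
- inkstone: dark inkstone, 86 x 130 x 22 mm, origin at the centre of its underside. To be left alone
- mallet: wooden carving mallet lying down, 205 mm long (x axis, head at +x), head 52 mm across, origin on the desk under the handle. To be left alone
- paperweight: brass bar paperweight, 26 x 120 x 14 mm, origin at the centre of its underside. To be left alone
- fixed_jaw (a point): centre of the fixed jaw's clamping face, at x = +95 mm in the vise's frame, 84 mm above the desk; axes as the vise's. The fixed jaw reaches from there to x = +130 mm
Things that resemble listed ones, but are neither listed nor needed, are in the scene too. Leave any red look-alike of the block alone.

How it is judged:
By the outcome, as a careful person would: the job done as asked, in the order asked, and still so for the second after the job is handed in, with the robot touching nothing.
It also fails if it takes over 72 s, if anything falls off the work surface, if the arm or the gripper's body presses on something with over 40 N, if the wrist force passes 120 N, or if a joint passes its speed limit or range.

ROBOT

A 6-joint arm with a two-finger parallel gripper is mounted at the origin on the work surface. World frame = base frame: x ahead of the robot, y to its left, z up, the work surface at z = 0. Lengths are in mm, angles in rad, forces in N, time in s.
With the tool pointing down it reaches from about 350 to 925 mm from the base axis. Payload 6.4 kg.
Tool frame: the origin (TCP) lies at the centre of the arm's flange, where the gripper is bolted on; the fingertips stand 199 mm ahead of it and the grasp point (between the pads) lies 180 mm ahead of it; z points along the fingers, y is the line along which they close (so a half turn about z gives the same grasp; the last joint's range is limited). The gripper opens to 94 mm and grips with 3 to 60 N. Pads are 16 mm wide; open, the fingers measure 119 mm over their backs; the gripper's body (75 mm by 177 mm) begins 78 mm behind the grasp point.
Start: joints at [1.102, 0.245, 1.558, -0, 1.339, -0.174], TCP at [188.854, 621.972, 404.655] pointing down, gripper open.
Joint ranges: [-3.13, 3.13], [-1.02, 2.26], [0.13, 2.54], [-0.95, 4.09], [0.21, 2.88], [-2.74, 2.74]. Speed limits (rad/s): [2.57, 2.57, 3.14, 3.14, 3.14, 3.14].

INTERFACE

Orientations are given as a unit quaternion [w, x, y, z].
In Python, from plant import ctrl, viewer, finder gives the robot as it stands.
- The arm moves only by the tool carry_out, never from a script. Its argument "steps" is a list of rows, each an object with "translation": the shift along the tool's x, y, z in m, a list of three; "yaw": the turn about the tool's z in degrees; "grip": the finger opening in m, from 0 to 0.094. A call has exactly 8 rows; each row is the pose to reach, as a shift and turn from the pose commanded when the call began, along the tool's axes at that moment; what a row does not reach only later rows make up. A row lasts 1/10 s, in which the tool goes at most 50 mm and 8.59 degrees, less where a joint would pass 70% of its speed; a pose out of reach is approached as far as the arm can. A call with a gripper value outside its range is refused whole. The fingers move at their own pace and stop on an object; the grip force is fixed at half the most. Time passes only in rows, so rows that repeat a pose let the fingers close, or fill a call up. It gives the time, the measured TCP pose, the force, the opening and the grip force at its end, in the units of the state.
- ctrl.state(): the state, without advancing time (a new reading comes with each control period).
- viewer.grab_frame(name): name is "side" or "top" or "wrist"; returns a dict with "frame" (480x640x3 uint8, red, green, blue), "range_z" (480x640 float32, mm along the optical axis (not along the pixel's ray), 0 where there is no reading), "vfov" (degrees; the focal length in pixels is half the picture's height over the tangent of half this angle, whatever the lens; pixels are square), "cx", "cy" (the principal point, pixels), "world_from_camera" (4x4, takes a point from camera to world coordinates); the wrist camera has in their place "mount" (4x4, takes a point from camera to tool coordinates, whose origin is the TCP and whose axes are the flange's). Camera axes: x right, y down, z forward; pixel columns grow to the right and rows downward; lengths in mm; the calibration is good to about 2 mm. A picture is of the moment at which its call begins: read the wrist's pose just before it.
- ctrl.finish_job(): hands the job in; it is judged then, once.
Trained networks look in the newest picture that a camera, given by its name, has taken for a name from the list of things; names that differ only in an ending like _2 or _b are one class to them, and where a whole thing is asked for, a point or a joint stands for the part that bears it (a point fixed in the world has none). Each returns a list of dicts, best first, with "confidence" (0 to 1); they miss things now and then, are a little off and sometimes report something else, mostly with a low value. They report only what shows in the picture. A call takes as long as a camera call. They do not tell look-alikes from the thing itself.
- finder.cut_out(camera, thing): "pixels" (480x640 bool, what is visible of it) and "xy" ([column, row] in pixels, amid what is visible of it).
The state is a dict: "t": time; "joint_positions": joint angles; "joint_velocities": joint speeds; "joint_efforts": joint torques, N m; "position": TCP position; "tool_rot": TCP orientation; "contact_force": force on the tool from outside, world axes, zero at the start; "ft_torque": the same for the moment, N m; "opening": opening from 0.0 (shut) to 1.0 (fully open); "finger_force": force on a finger pad.
Only numpy, scipy, OpenCV 4.12 (cv2) and the standard library are available. Lean on these libraries where they do the work, as an engineer would, in place of code of your own. Each camera call takes 0.05 s, during which the arm holds its last target. There are 200 camera calls.

## Working session

There is one attempt and no reset: what is moved stays moved. The work goes in short steps, Python scripts to look and compute and a tool call to move; the robot and the scene stay as the last step left them, time stands still between calls to the robot, and variables do not carry over. Pictures are saved under pics/ and viewed, at most 10 in all, crops included, and the job is handed in when it is done.

Besides the shell and the picture viewer there is one more tool, called after "Call:" as name([rows], argument=value, ...), one row to a line, values as JSON. carry_out: Moves the arm, as the interface text tells. Its arguments: {"type":"object","properties":{"steps":{"type":"array","items":{"type":"object","properties":{"translation":{"type":"array","items":{"type":"number"}},"yaw":{"type":"number"},"grip":{"type":"number"}}}}},"required":["steps"]}

```bash
ls; mkdir -p pics; cat > h.py <<'E'
import numpy as np, cv2
from plant import ctrl, viewer, finder
from scipy.spatial.transform import Rotation as R
def Tq(s):
    q=s["tool_rot"]; T=np.eye(4); T[:3,:3]=R.from_quat([q[1],q[2],q[3],q[0]]).as_matrix(); T[:3,3]=s["position"]; return T
def grab(cam):
    s=ctrl.state(); f=viewer.grab_frame(cam)
    M=Tq(s)@np.array(f["mount"]) if cam=="wrist" else np.array(f["world_from_camera"])
    z=f["range_z"]; fl=240/np.tan(np.radians(f["vfov"])/2)
    v,u=np.mgrid[:480,:640]
    P=np.stack([(u-f["cx"])/fl*z,(v-f["cy"])/fl*z,z],-1)@M[:3,:3].T+M[:3,3]
    P[z<=0]=np.nan
    return f,P,M,fl
def save(f,n): cv2.imwrite(f"pics/{n}.png",f["frame"][...,::-1])
E
python3 - <<'E'
from h import *
s=ctrl.state(); print(s)
for c in ["top","side"]:
    f,P,M,fl=grab(c); save(f,c+"1"); np.save(c+"P.npy",P); print(c,M.round(2).tolist(),fl)
    for n in ["block","block_small","block_low","rack","vise","jaw","crank","handle_mid","fixed_jaw"]:
        try:
            for d in finder.cut_out(c,n)[:3]:
                m=d["pixels"]; p=P[m]; p=p[~np.isnan(p[:,0])]
                print(n,round(d["confidence"],2),np.round(d["xy"]),m.sum(),np.round(np.median(p,0)),np.round(np.percentile(p,[2,98],axis=0)).tolist())
        except Exception as e: print(n,repr(e))
E
```

```text
pics
{'t': 0.0, 'joint_positions': array([ 1.10190637e+00,  2.45805583e-01,  1.55898665e+00, -8.55790547e-06,
        1.33867277e+00, -1.74078249e-01]), 'joint_velocities': array([ 0.00058936, -0.0001986 ,  0.00126979,  0.00091257, -0.00045236,
       -0.00082877]), 'joint_efforts': array([ 3.74936171e-04, -4.15834987e+01, -3.14606166e+01,  6.85405545e-02,
        3.30697792e-02, -1.38525274e-04]), 'position': array([188.74504036, 621.76474411, 403.56514285]), 'tool_rot': array([-2.91857140e-04,  1.46871572e-01,  9.89155127e-01, -8.89525646e-04]), 'contact_force': array([ 0.60839614, -0.4870537 ,  0.7510498 ]), 'ft_torque': array([0.02510993, 0.03314675, 0.0521495 ]), 'finger_force': 0.0, 'opening': 1.0006669910182697}
top [[0.02, -0.99, 0.1, 475.87], [-1.0, -0.02, 0.01, 67.78], [-0.01, -0.1, -0.99, 1174.48], [0.0, 0.0, 0.0, 1.0]] 500.5109962003042
block 0.72 [213. 256.] 633 [554. 331.  72.] [[534.0, 280.0, 22.0], [574.0, 383.0, 77.0]]
block_small 0.75 [221. 279.] 457 [498. 313.  54.] [[480.0, 273.0, 13.0], [515.0, 353.0, 60.0]]
block_low 0.63 [214. 228.] 545 [616. 336.  44.] [[596.0
[... 1243 characters left out ...]
[676.0, 5.0, 2.0], [783.0, 139.0, 23.0]]
block_small 0.19 [358. 207.] 3487 [ 521. -122.   57.] [[467.0, -330.0, 7.0], [579.0, -34.0, 95.0]]
block_low 0.58 [285. 364.] 627 [614. 355.  45.] [[596.0, 298.0, 15.0], [633.0, 390.0, 48.0]]
rack 0.97 [308. 370.] 4425 [568. 354.  29.] [[457.0, 263.0, 4.0], [656.0, 413.0, 33.0]]
vise 0.94 [358. 205.] 3555 [ 521. -124.   56.] [[467.0, -335.0, 6.0], [579.0, -34.0, 95.0]]
crank 0.43 [354. 154.] 98 [ 543. -355.   59.] [[507.0, -398.0, 44.0], [553.0, -309.0, 78.0]]
handle_mid 0.37 [356. 154.] 80 [ 543. -368.   59.] [[533.0, -496.0, -3.0], [558.0, -336.0, 63.0]]
fixed_jaw 0.84 [356. 205.] 3509 [ 521. -124.   57.] [[467.0, -330.0, 7.0], [578.0, -34.0, 95.0]]
```

View pics/top1.png

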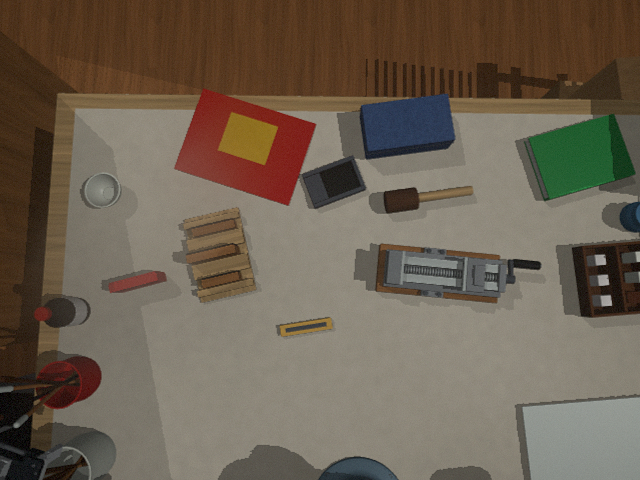

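View pics/side1.png

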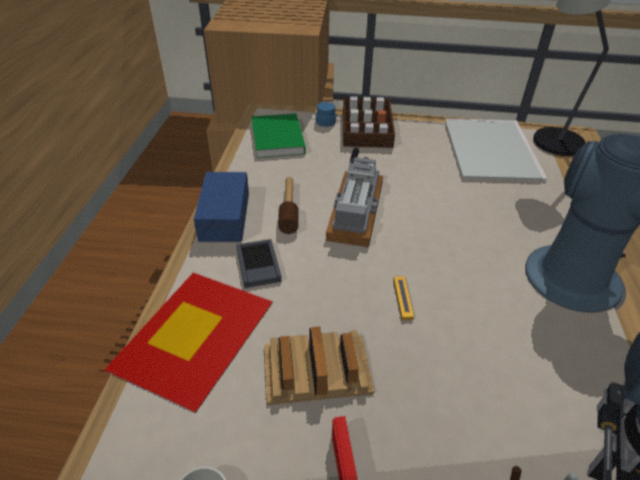

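Top view: the rack at (222,262) holds the three blocks, the large one in the middle groove. A red look-alike is at (137,281), and the vise at (445,272) has its handle at (527,264). In the side view the large block is the tall one at (320,362), and the red look-alike stands at (345,451).

```bash
python3 - <<'E'
from h import *
f,P,M,fl=grab("top")
x,y,z=P[...,0],P[...,1],P[...,2]
img=f["frame"].astype(int)
def box(x0,x1,y0,y1,z0,z1): return (x>x0)&(x<x1)&(y>y0)&(y<y1)&(z>z0)&(z<z1)
def pca(m,n):
    p=P[m]; r=cv2.minAreaRect(p[:,:2].astype(np.float32)); print(n,m.sum(),p.mean(0).round(1),"rect",[np.round(a,1) for a in r], "z",np.percentile(p[:,2],[5,50,95]).round(1))
pca(box(440,670,240,410,66,85),"blocktop")
pca(box(475,525,250,380,50,62),"smalltop")
pca(box(590,640,250,400,40,50),"lowtop")
pca(box(440,670,230,420,24,36),"ridges")
pca(box(440,600,-340,-10,22,40),"plinth")
pca(box(440,600,-340,-10,84,102),"jaws")
pca(box(440,600,-210,-100,68,82),"rails")
pca(box(490,570,-410,-338,30,110),"handle")
# colours of block side
for n in ["block","block_small","block_low"]:
    d=finder.cut_out("top",n)[0]; m=d["pixels"]
    t=np.nanpercentile(z[m],60)
    for a,b in[(30,t-8),(t-6,t+9)]:
        mm=m&(z>a)&(z<b); print(n,a,b,mm.sum(),img[mm].mean(0).round(),P[mm].mean(0).round())
# height profile along vise axis
for yy in range(-330,-20,10):
    m=box(500,545,yy,yy+10,-5,130); print(yy+5,np.percentile(z[m],[10,50,90]).round() if m.sum() else None,end='; ')
E
```

```text
blocktop 505 [555.2 334.   72.9] rect [array([555.6, 334.5]), array([ 22.8, 110.4]), np.float64(14.1)] z [69.  72.9 76.4]
smalltop 362 [498.5 314.6  55. ] rect [array([498.5, 315. ]), array([22.3, 83.5]), np.float64(14.1)] z [51.5 55.1 58.5]
lowtop 412 [615.9 337.8  45.1] rect [array([616. , 337.7]), array([23. , 97.8]), np.float64(13.5)] z [41.5 45.2 48.4]
ridges 2412 [555.4 326.2  29.3] rect [array([557.4, 328.1]), array([175.6, 130.8]), np.float64(14.0)] z [25.8 29.3 33. ]
plinth 1381 [ 520.2 -153.    31.8] rect [array([ 521.5, -176.5]), array([274.2, 110.3]), np.float64(85.3)] z [27.8 31.7 36. ]
jaws 1303 [ 521.5 -169.    92.5] rect [array([ 520.9, -181.7]), array([255.1,  72. ]), np.float64(85.3)] z [88.1 92.2 98.4]
rails 950 [ 523.  -155.5   75.1] rect [array([ 523. , -155.7]), array([113.4,  56. ]), np.float64(85.3)] z [69.1 75.5 79.2]
handle 241 [ 542.3 -367.3   60. ] rect [array([ 542.5, -369. ]), array([62.4, 19.7]), np.float64(86.0)] z [54.4 60.3 64. ]
block 30 54.53155367020345 87 [88. 61. 54.] [488. 485.  43.]
block 56.53155367020345 71.53155367020345 493 [123.  64.  57.
[... 239 characters left out ...]
ock_low 87.65236508855733 102.65236508855733 708 [93. 96. 96.] [ 516. -240.   94.]
-325 [53. 65. 71.]; -315 [70. 78. 81.]; -305 [75. 79. 82.]; -295 [55. 73. 80.]; -285 [47. 71. 78.]; -275 [66. 74. 78.]; -265 [89. 92. 97.]; -255 [ 93.  97. 100.]; -245 [ 93.  97. 100.]; -235 [90. 92. 96.]; -225 [80. 91. 94.]; -215 [64. 76. 91.]; -205 [63. 73. 77.]; -195 [59. 73. 78.]; -185 [60. 73. 77.]; -175 [53. 74. 77.]; -165 [63. 73. 78.]; -155 [55. 72. 78.]; -145 [64. 74. 78.]; -135 [59. 73. 78.]; -125 [63. 74. 78.]; -115 [61. 73. 78.]; -105 [53. 73. 78.]; -95 [65. 74. 77.]; -85 [89. 91. 94.]; -75 [90. 92. 94.]; -65 [89. 92. 94.]; -55 [32. 72. 93.]; -45 [28. 32. 34.]; -35 [-1.  2. 20.]; -25 [-2.  1.  3.];
```

Call:
carry_out([
  {"translation": [0, 0, 0], "yaw": 8, "grip": 0.094},
  {"translation": [-0.05, 0, 0], "yaw": 16, "grip": 0.094},
  {"translation": [-0.1, 0, 0], "yaw": 24, "grip": 0.094},
  {"translation": [-0.15, -0.05, 0], "yaw": 32, "grip": 0.094},
  {"translation": [-0.2, -0.09, 0], "yaw": 40, "grip": 0.094},
  {"translation": [-0.24, -0.1, 0], "yaw": 48, "grip": 0.094},
  {"translation": [-0.28, -0.11, 0], "yaw": 56, "grip": 0.094},
  {"translation": [-0.3, -0.115, 0], "yaw": 64, "grip": 0.094},
])

```text
t: 2.0
position: [444.4, 422.6, 405.0]
tool_rot: [0.0, 0.652, 0.759, 0.0]
contact_force: [-0.1, 1.6, -0.7]
opening: 1.004
finger_force: 0.0
```

```bash
python3 - <<'E'
from h import *
f,P,M,fl=grab("wrist"); save(f,"w1"); print(M.round(2).tolist())
x,y,z=P[...,0],P[...,1],P[...,2]
m=(x>440)&(x<670)&(y>240)&(y<410)&(z>66)&(z<85)
p=P[m];print(m.sum(),p.mean(0),cv2.minAreaRect(p[:,:2].astype(np.float32)))
E
```

```text
[[0.99, 0.15, 0.04, 432.86], [0.15, -0.96, -0.24, 491.04], [0.0, 0.24, -0.97, 385.84], [0.0, 0.0, 0.0, 1.0]]
880 [548.04013018 343.14018087  73.7751306 ] ((549.307373046875, 355.8232421875), (22.209148406982422, 71.3370361328125), 14.2379150390625)
```

View pics/w1.png

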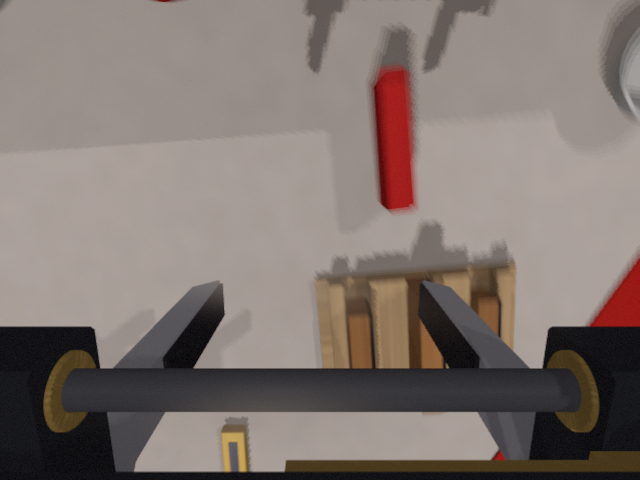

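The wrist view shows the rack at the lower right, with the large block's top at (390,315), and the red look-alike at (395,140). The −x faces can only just be seen, so I'll zoom in on them.

```bash
python3 - <<'E'
from h import *
a=cv2.imread("pics/w1.png")[262:372,315:515]; a=cv2.resize(a,None,fx=4,fy=4,interpolation=cv2.INTER_CUBIC)
b=cv2.imread("pics/top1.png")[200:305,175:260]; b=cv2.resize(b,None,fx=4,fy=4,interpolation=cv2.INTER_CUBIC)
b=cv2.resize(b,None,fx=.9,fy=.9)
c=np.zeros((a.shape[0]+0,800,3),np.uint8); c[:,:]=a
cv2.imwrite("pics/c1.png",np.clip(c*1.8,0,255)); cv2.imwrite("pics/c2.png",np.clip(b*1.8,0,255))
E
```

```text
[ WARN:0@0.619] global loadsave.cpp:1063 imwrite_ Unsupported depth image for selected encoder is fallbacked to CV_8U.
```

View pics/c1.png

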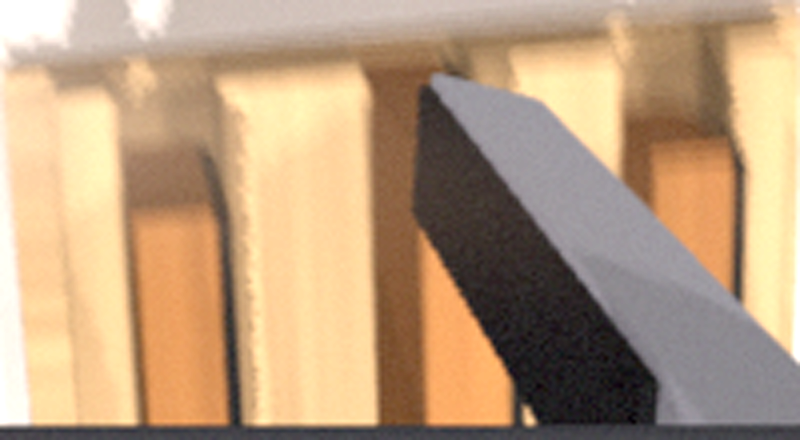

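Call:
carry_out([
  {"translation": [-0.03, 0.03, 0.02], "yaw": -2, "grip": 0.042},
  {"translation": [-0.06, 0.06, 0.04], "yaw": -5.4, "grip": 0.042},
  {"translation": [-0.09, 0.09, 0.06], "yaw": -5.4, "grip": 0.042},
  {"translation": [-0.1039, 0.0966, 0.08], "yaw": -5.4, "grip": 0.042},
  {"translation": [-0.1039, 0.0966, 0.08], "yaw": -5.4, "grip": 0.042},
  {"translation": [-0.1039, 0.0966, 0.08], "yaw": -5.4, "grip": 0.042},
  {"translation": [-0.1039, 0.0966, 0.08], "yaw": -5.4, "grip": 0.042},
  {"translation": [-0.1039, 0.0966, 0.08], "yaw": -5.4, "grip": 0.042},
])

```text
t: 2.85
position: [553.8, 338.7, 326.3]
tool_rot: [0.001, 0.611, 0.791, 0.001]
contact_force: [0.5, 0.9, 0.1]
opening: 0.45
finger_force: 0.0
```

```bash
python3 - <<'E'
from h import *
s=ctrl.state(); print(s["position"],s["tool_rot"],s["joint_velocities"].round(3))
f,P,M,fl=grab("wrist");s=ctrl.state(); print(s["position"],s["joint_velocities"].round(3)); save(f,"w2")
x,y,z=P[...,0],P[...,1],P[...,2]
m=(x>530)&(x<580)&(y>260)&(y<410)&(z>66)&(z<85)
p=P[m];print(m.sum(),p.mean(0),cv2.minAreaRect(p[:,:2].astype(np.float32)))
E
```

```text
[553.81859258 338.68940258 326.33283064] [5.94492290e-04 6.11426287e-01 7.91300392e-01 1.11009797e-03] [-0.003  0.002  0.002 -0.    -0.002  0.001]
[553.82881471 338.55980723 326.10863986] [-0.005  0.004  0.002 -0.    -0.001 -0.001]
6061 [553.72108688 340.06006145  74.44769579] ((554.7442626953125, 336.9248352050781), (21.648548126220703, 110.0853042602539), 14.091395378112793)
```

Call:
carry_out([
  {"translation": [-0.0025, 0.0, 0.03], "yaw": 0.4, "grip": 0.042},
  {"translation": [-0.0025, 0.0, 0.06], "yaw": 0.4, "grip": 0.042},
  {"translation": [-0.0025, 0.0, 0.084], "yaw": 0.4, "grip": 0.042},
  {"translation": [-0.0025, 0.0, 0.084], "yaw": 0.4, "grip": 0.042},
  {"translation": [-0.0025, 0.0, 0.084], "yaw": 0.4, "grip": 0.042},
  {"translation": [-0.0025, 0.0, 0.084], "yaw": 0.4, "grip": 0.015},
  {"translation": [-0.0025, 0.0, 0.084], "yaw": 0.4, "grip": 0.015},
  {"translation": [-0.0025, 0.0, 0.084], "yaw": 0.4, "grip": 0.015},
])

```text
t: 3.7
position: [555.4, 335.3, 242.1]
tool_rot: [0.001, 0.615, 0.789, 0.001]
contact_force: [-1.2, -1.5, 0.1]
opening: 0.229
finger_force: 30.1
```

Call:
carry_out([
  {"translation": [0, 0, 0], "yaw": 0, "grip": 0.015},
  {"translation": [0, 0, 0], "yaw": 0, "grip": 0.015},
  {"translation": [0, 0, -0.01], "yaw": 0, "grip": 0.015},
  {"translation": [0, 0, -0.03], "yaw": 0, "grip": 0.015},
  {"translation": [0, 0, -0.06], "yaw": 0, "grip": 0.015},
  {"translation": [0, 0, -0.1], "yaw": 0, "grip": 0.015},
  {"translation": [0, 0, -0.12], "yaw": 0, "grip": 0.015},
  {"translation": [0, 0, -0.12], "yaw": 0, "grip": 0.015},
])

```text
t: 4.5
position: [555.6, 335.3, 364.9]
tool_rot: [0.002, 0.615, 0.789, 0.003]
contact_force: [0.2, 0.6, -1.0]
opening: 0.233
finger_force: 30.0
```

Call:
carry_out([
  {"translation": [-0.015, -0.004, 0], "yaw": 2, "grip": 0.015},
  {"translation": [-0.05, -0.013, 0], "yaw": 4, "grip": 0.015},
  {"translation": [-0.09, -0.025, 0], "yaw": 7, "grip": 0.015},
  {"translation": [-0.13, -0.036, 0], "yaw": 10, "grip": 0.015},
  {"translation": [-0.17, -0.046, 0], "yaw": 13, "grip": 0.015},
  {"translation": [-0.205, -0.056, 0], "yaw": 16, "grip": 0.015},
  {"translation": [-0.23, -0.063, 0], "yaw": 18.8, "grip": 0.015},
  {"translation": [-0.24, -0.066, 0], "yaw": 18.8, "grip": 0.015},
])

```text
t: 5.3
position: [548.4, 83.5, 358.0]
tool_rot: [-0.002, 0.737, 0.676, -0.002]
contact_force: [-0.8, -0.2, -1.6]
opening: 0.231
finger_force: 30.0
```

Call:
carry_out([
  {"translation": [-0.015, 0, 0], "yaw": 0, "grip": 0.015},
  {"translation": [-0.05, 0, 0], "yaw": 0, "grip": 0.015},
  {"translation": [-0.09, 0, 0], "yaw": 0, "grip": 0.015},
  {"translation": [-0.13, 0.01, 0], "yaw": 0, "grip": 0.015},
  {"translation": [-0.17, 0.01, 0], "yaw": 0, "grip": 0.015},
  {"translation": [-0.2, 0.01, 0], "yaw": 0, "grip": 0.015},
  {"translation": [-0.22, 0.01, 0], "yaw": 0, "grip": 0.015},
  {"translation": [-0.225, 0.01, 0], "yaw": 0, "grip": 0.015},
])

```text
t: 6.1
position: [540.7, -140.3, 359.9]
tool_rot: [-0.001, 0.736, 0.677, -0.0]
contact_force: [0.2, 0.2, -1.3]
opening: 0.234
finger_force: 30.0
```

```bash
python3 - <<'E'
from h import *
for c in ["wrist","top"]:
    f,P,M,fl=grab(c); save(f,c+"3")
    x,y,z=P[...,0],P[...,1],P[...,2]
    for n,(a,b,c0,d) in dict(plinth=(22,40,-340,-10),jaws=(84,97,-340,-10),fixed=(84,97,-110,-40),moving=(84,97,-265,-200),rails=(70,80,-210,-100)).items():
        m=(x>450)&(x<600)&(y>c0)&(y<d)&(z>a)&(z<b)
        if m.sum()>30:
            p=P[m]; print(n,m.sum(),p.mean(0).round(1),[np.round(v,1) for v in cv2.minAreaRect(p[:,:2].astype(np.float32))])
s=ctrl.state(); print(s["position"],2*np.degrees(np.arctan2(s["tool_rot"][2],s["tool_rot"][1]))-90, s["joint_positions"].round(2))
E
```

```text
plinth 5742 [531.1 -85.4  32.6] [array([ 520.3, -174.2]), array([273.7, 110.3]), np.float64(85.3)]
jaws 6768 [528.8 -71.9  92.7] [array([ 521.7, -157.5]), array([209.1,  72.2]), np.float64(85.3)]
fixed 6686 [528.7 -69.9  92.7] [array([528.9, -70.6]), array([34.6, 72.2]), np.float64(85.2)]
moving 82 [ 539.7 -240.6   90.7] [array([ 527.2, -239.6]), array([46.1, 48. ]), np.float64(85.2)]
rails 2434 [ 504.8 -131.3   76.7] [array([ 504.2, -139.5]), array([80. , 18.4]), np.float64(85.5)]
plinth 688 [532.  -72.7  31.7] [array([ 523.5, -153.7]), array([229.1, 110.2]), np.float64(85.5)]
jaws 730 [ 519.8 -112.7   91.6] [array([ 522.5, -156.3]), array([204.5,  71.8]), np.float64(85.0)]
fixed 545 [529.4 -71.8  91.5] [array([529.8, -72.2]), array([35.6, 72. ]), np.float64(85.5)]
moving 185 [ 491.6 -233.2   91.9] [array([ 491.4, -235.6]), array([40.5, 23.5]), np.float64(79.7)]
rails 66 [ 511.3 -108.4   75.4] [array([ 515.6, -107.5]), array([21.6, 32.7]), np.float64(74.3)]
[ 540.8683123  -138.84690686  360.01778368] -4.705057955202022 [-0.45  0.08  1.83  0.    1.23 -0.37]
```

View pics/wrist3.png

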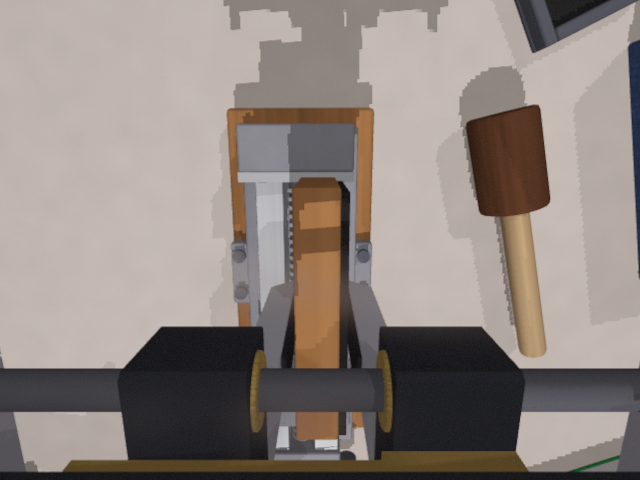

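The block hangs over the vise, spanning (318,180) to (318,435), with its dark carved side on the right (world +x). The fixed jaw is at (297,150), and nothing is in the way of lowering the block.

Call:
carry_out([
  {"translation": [-0.005, 0.0025, 0.0], "yaw": 0, "grip": 0.015},
  {"translation": [-0.0097, 0.0049, 0.01], "yaw": 0, "grip": 0.015},
  {"translation": [-0.0097, 0.0049, 0.02], "yaw": 0, "grip": 0.015},
  {"translation": [-0.0097, 0.0049, 0.03], "yaw": 0, "grip": 0.015},
  {"translation": [-0.0097, 0.0049, 0.04], "yaw": 0, "grip": 0.015},
  {"translation": [-0.0097, 0.0049, 0.046], "yaw": 0, "grip": 0.015},
  {"translation": [-0.0097, 0.0049, 0.05], "yaw": 0, "grip": 0.015},
  {"translation": [-0.0097, 0.0049, 0.05], "yaw": 0, "grip": 0.015},
])

```text
t: 7.0
position: [545.0, -148.8, 309.9]
tool_rot: [-0.001, 0.735, 0.678, -0.0]
contact_force: [-0.5, 0.6, -1.1]
opening: 0.23
finger_force: 30.0
```

Call:
carry_out([
  {"translation": [0, 0, 0.001], "yaw": 0, "grip": 0.015},
  {"translation": [0, 0, 0.0015], "yaw": 0, "grip": 0.015},
  {"translation": [0, 0, 0.002], "yaw": 0, "grip": 0.015},
  {"translation": [0, 0, 0.002], "yaw": 0, "grip": 0.015},
  {"translation": [0, 0, 0.002], "yaw": 0, "grip": 0.015},
  {"translation": [0, 0, 0.002], "yaw": 0, "grip": 0.015},
  {"translation": [0, 0, 0.002], "yaw": 0, "grip": 0.015},
  {"translation": [0, 0, 0.002], "yaw": 0, "grip": 0.015},
])

```text
t: 7.8
position: [545.1, -148.9, 308.6]
tool_rot: [-0.0, 0.735, 0.678, -0.0]
contact_force: [-0.1, -0.1, -0.7]
opening: 0.233
finger_force: 30.0
```

Call:
carry_out([
  {"translation": [0, 0, 0.0005], "yaw": 0, "grip": 0.015},
  {"translation": [0, 0, 0.001], "yaw": 0, "grip": 0.015},
  {"translation": [0, 0, 0.0015], "yaw": 0, "grip": 0.015},
  {"translation": [0, 0, 0.002], "yaw": 0, "grip": 0.015},
  {"translation": [0, 0, 0.002], "yaw": 0, "grip": 0.015},
  {"translation": [0, 0, 0.002], "yaw": 0, "grip": 0.015},
  {"translation": [0, 0, 0.002], "yaw": 0, "grip": 0.015},
  {"translation": [0, 0, 0.002], "yaw": 0, "grip": 0.015},
])

```text
t: 8.6
position: [545.3, -149.0, 308.1]
tool_rot: [-0.0, 0.735, 0.678, -0.0]
contact_force: [-4.7, 2.1, 7.7]
opening: 0.232
finger_force: 30.0
```

Call:
carry_out([
  {"translation": [0, 0, -0.001], "yaw": 0, "grip": 0.026},
  {"translation": [0, 0, -0.001], "yaw": 0, "grip": 0.03},
  {"translation": [0, 0, -0.001], "yaw": 0, "grip": 0.04},
  {"translation": [0, 0, -0.001], "yaw": 0, "grip": 0.06},
  {"translation": [0, 0, -0.005], "yaw": 0, "grip": 0.08},
  {"translation": [0, 0, -0.01], "yaw": 0, "grip": 0.094},
  {"translation": [0, 0, -0.016], "yaw": 0, "grip": 0.094},
  {"translation": [0, 0, -0.016], "yaw": 0, "grip": 0.094},
])

```text
t: 9.4
position: [545.5, -149.1, 324.1]
tool_rot: [0.001, 0.735, 0.678, 0.0]
contact_force: [-1.6, -0.4, -0.6]
opening: 0.794
finger_force: 0.0
```

```bash
python3 - <<'E'
from h import *
f,P,M,fl=grab("wrist"); save(f,"w4"); x,y,z=P[...,0],P[...,1],P[...,2]
s=ctrl.state(); print(s["position"],s["opening"],s["contact_force"])
m=(x>480)&(x<600)&(y>-220)&(y<-80)&(z>132)&(z<147); p=P[m]; print(m.sum(),np.percentile(p[:,2],[5,50,95]),cv2.minAreaRect(p[:,:2].astype(np.float32)))
E
```

```text
[ 545.31897676 -149.03396136  323.55415105] 0.8387211751442575 [0.63686299 0.30054157 0.09972545]
10518 [137.79696113 140.61569263 142.13715443] ((542.459716796875, -147.1368408203125), (97.14278411865234, 82.46780395507812), 46.44445037841797)
```

Call:
carry_out([
  {"translation": [0, -0.01, 0], "yaw": 0, "grip": 0.094},
  {"translation": [0, -0.02, 0], "yaw": 0, "grip": 0.094},
  {"translation": [0, -0.028, 0], "yaw": 0, "grip": 0.094},
  {"translation": [0, -0.034, 0], "yaw": 0, "grip": 0.094},
  {"translation": [0, -0.039, 0], "yaw": 0, "grip": 0.094},
  {"translation": [0, -0.044, 0], "yaw": 0, "grip": 0.094},
  {"translation": [0, -0.048, 0], "yaw": 0, "grip": 0.094},
  {"translation": [0, -0.051, 0], "yaw": 0, "grip": 0.094},
])

```text
t: 10.25
position: [493.9, -144.7, 322.6]
tool_rot: [-0.0, 0.735, 0.678, -0.0]
contact_force: [-0.8, -0.7, -0.7]
opening: 0.996
finger_force: 0.0
```

Call:
carry_out([
  {"translation": [0, -0.002, 0], "yaw": 0, "grip": 0.094},
  {"translation": [0, -0.004, 0], "yaw": 0, "grip": 0.094},
  {"translation": [0, -0.006, 0], "yaw": 0, "grip": 0.094},
  {"translation": [0, -0.008, 0], "yaw": 0, "grip": 0.094},
  {"translation": [0, -0.01, 0], "yaw": 0, "grip": 0.094},
  {"translation": [0, -0.012, 0], "yaw": 0, "grip": 0.094},
  {"translation": [0, -0.012, 0], "yaw": 0, "grip": 0.094},
  {"translation": [0, -0.012, 0], "yaw": 0, "grip": 0.094},
])

```text
t: 11.05
position: [482.3, -143.8, 322.7]
tool_rot: [0.0, 0.735, 0.678, 0.0]
contact_force: [0.1, 0.4, 0.0]
opening: 0.999
finger_force: 0.0
```

```bash
python3 - <<'E'
from h import *
f,P,M,fl=grab("wrist"); save(f,"w5"); x,y,z=P[...,0],P[...,1],P[...,2]
s=ctrl.state(); print(s["position"],s["opening"],s["contact_force"])
for a,b in [(94,104),(104,150)]:
    m=(x>450)&(x<600)&(y>-220)&(y<-80)&(z>a)&(z<b); p=P[m]; print(m.sum(),m.sum() and (np.percentile(p[:,2],[5,50,95]),cv2.minAreaRect(p[:,:2].astype(np.float32))))
E
```

```text
[ 482.34913233 -143.79866985  322.69957678] 0.9996491886504361 [ 0.12727025  0.22587274 -0.17994971]
52 (array([94.017868  , 94.17353001, 94.70887726]), ((526.806396484375, -85.02243041992188), (65.3458480834961, 9.582113265991211), 0.39325016736984253))
1071 (array([126.25221692, 139.3307196 , 149.1039845 ]), ((530.2898559570312, -144.46237182617188), (21.195661544799805, 9.865015983581543), 50.92179489135742))
```

View pics/w5.png

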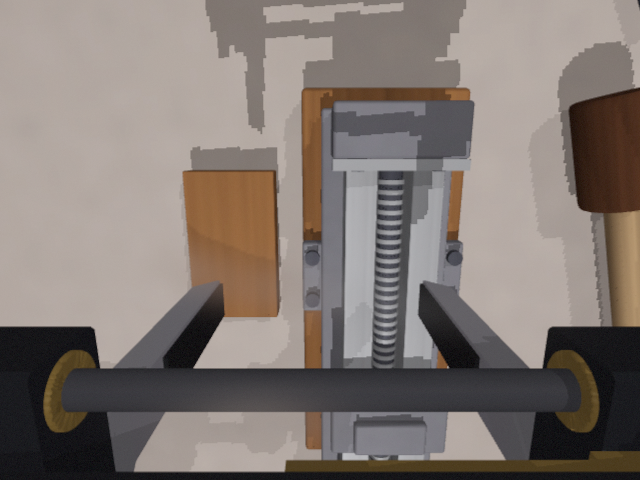

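The block slid off while tipping. It now lies plain side up on the desk at (233,243), beside the plinth's −x side. That can be mended: grip it across its width, turn it end over end in the grip against the fixed jaw, and lay it straight on the rails. First I'll measure the block's pose and the clearances.

```bash
cat >> h.py <<'E'
O=np.array([520.2,-183.1]); X=np.array([.082,.9966]); W=np.array([.9966,-.082])  # vise origin, +x, and -y directions
def vf(p): d=p[...,:2]-O; return np.stack([d@X,d@W,p[...,2]],-1)
E
python3 - <<'E'
from h import *
for c in ["wrist","top"]:
    f,P,M,fl=grab(c); x,y,z=P[...,0],P[...,1],P[...,2]
    m=(x>370)&(x<475)&(y>-230)&(y<-60)&(z>15)&(z<27); p=P[m]
    n,l,st,ce=cv2.connectedComponentsWithStats(m.astype(np.uint8)); k=1+st[1:,4].argmax(); p=P[l==k]
    print(c,len(p),np.median(p[:,2]),cv2.minAreaRect(p[:,:2].astype(np.float32)), "vise w range",np.percentile(vf(p)[:,1],[1,99]),np.percentile(vf(p)[:,0],[1,99]))
    q=vf(P)
    for xx in (-10,20,36,60,85,115):
        prof=[]
        for w in range(-70,70,4):
            mm=(abs(q[...,0]-xx)<6)&(abs(q[...,1]-w-2)<2); prof.append(int(np.nanmax(q[...,2][mm])) if mm.sum() else -9)
        print(xx,prof)
E
```

```text
wrist 11902 22.86073327254229 ((415.7572326660156, -137.14044189453125), (110.11476135253906, 64.27787780761719), 85.29009246826172) vise w range [-138.80539799  -75.94263087] [-15.54087966  91.72590904]
-10 [2, 3, 2, 32, 33, 34, 46, 48, 48, 48, 77, 78, 78, 78, 77, 68, 70, 70, 70, 77, 78, 78, 78, 79, 77, -9, -9, -9, -9, -9, -9, -9, -9, -9, 2]
20 [3, 3, 3, 43, 44, 44, 47, 48, 48, 48, 77, 78, 77, 78, 78, 68, 71, 71, 69, 78, 78, 78, -9, -9, -9, -9, 47, 47, 43, 44, 44, 41, -9, -9, 2]
36 [2, 2, 3, 43, 49, 49, 49, 47, 48, 48, 78, 78, 78, 78, 78, 68, 71, 71, 232, 233, 78, 78, 78, 78, 77, -9, 47, 48, 49, 49, 49, -9, -9, 2, 2]
60 [257, 256, 257, 257, 257, 257, 257, 257, 257, 256, 257, 257, 257, 256, 257, 257, 257, 256, 256, 250, 249, 78, 78, 78, 78, -9, 48, 47, 34, 34, 33, -9, -9, 2, 2]
85 [3, 2, 3, 34, 34, 34, 47, 48, 48, 48, 78, 78, 78, 78, 78, 68, 71, 70, 70, 78, 78, 78, 78, 78, 77, -9, 48, 48, 34, 34, 33, 30, -9, 3, 2]
115 [3, 2, 3, 33, 34, 34, 47, 48, 94, 94, 94, 95, 94, 94, 94, 94, 94, 94, 94, 94, 94, 95, 94, 94, 94, 94, 93, -9, -9, -9, -9, -9, -9, -9, 2]
top 393 21.916416832485538 ((41
[... 428 characters left out ...]
9, -9, -9, 264, 265, 266, 265, 265, 267, 264, -9, -9, -9, -3, 0]
36 [436, 440, 440, 444, 444, 443, 444, 445, 444, 443, 443, 441, 440, 438, 435, 432, 430, 422, 413, 67, 79, 76, 76, 75, 78, 263, 265, 265, 267, 262, 47, -9, 6, 4, 1]
60 [429, 431, 436, 438, 439, 441, 442, 443, 445, 445, 444, 444, 443, 443, 442, 439, 441, 439, 437, 434, 428, 422, 413, 265, 265, 265, 265, 265, 266, 265, 32, 31, 3, 4, 0]
85 [3, 466, 465, 465, 463, 462, 460, 460, 458, 456, 454, 453, 451, 451, 449, 446, 444, 432, 423, 417, 78, 78, 79, 79, 78, 48, 49, 48, 35, 34, 35, 33, 1, 5, 3]
115 [470, 4, 4, 30, 33, 34, 34, 50, 95, 94, 94, 96, 94, 94, 93, 92, 94, 94, 94, 94, 94, 95, 93, 97, 93, 93, 91, 46, 32, 37, 34, 30, 2, 5, 2]
```

Call:
carry_out([
  {"translation": [0, -0.025, 0], "yaw": 0, "grip": 0.072},
  {"translation": [0.001, -0.05, 0], "yaw": 0, "grip": 0.072},
  {"translation": [0.001, -0.0675, 0], "yaw": 0, "grip": 0.072},
  {"translation": [0.001, -0.0675, 0], "yaw": 0, "grip": 0.072},
  {"translation": [0.001, -0.0675, 0.02], "yaw": 0, "grip": 0.072},
  {"translation": [0.001, -0.0675, 0.04], "yaw": 0, "grip": 0.072},
  {"translation": [0.001, -0.0675, 0.06], "yaw": 0, "grip": 0.072},
  {"translation": [0.001, -0.0675, 0.06], "yaw": 0, "grip": 0.072},
])

```text
t: 12.0
position: [414.9, -136.9, 260.4]
tool_rot: [-0.002, 0.735, 0.678, -0.001]
contact_force: [-0.1, 0.3, 0.6]
opening: 0.769
finger_force: 0.0
```

```bash
python3 - <<'E'
from h import *
f,P,M,fl=grab("wrist"); save(f,"w6"); x,y,z=P[...,0],P[...,1],P[...,2]; s=ctrl.state(); print(s["position"],s["opening"])
t=vf(s["position"]); print("tcp vf",t)
q=vf(P)
for a,b in((17,27),(28,38)):
    m=(q[...,0]>30)&(q[...,0]<85)&(q[...,1]<-45)&(q[...,1]>-150)&(z>a)&(z<b); print(m.sum(),np.percentile(q[m],[1,99],axis=0).round(1))
E
```

```text
[ 415.38154144 -137.18809375  261.89993351] 0.7662146307786973
tcp vf [  37.16069216 -108.22685212  261.89993351]
11043 [[  30.6 -139.    19.9]
 [  84.7  -55.3   24.8]]
1706 [[ 36.5 -55.6  28.4]
 [ 84.7 -45.1  37.1]]
```

Call:
carry_out([
  {"translation": [0, 0, 0.02], "yaw": 0, "grip": 0.072},
  {"translation": [0, 0, 0.04], "yaw": 0, "grip": 0.072},
  {"translation": [0, 0, 0.052], "yaw": 0, "grip": 0.072},
  {"translation": [0, 0, 0.059], "yaw": 0, "grip": 0.072},
  {"translation": [0, 0, 0.059], "yaw": 0, "grip": 0.072},
  {"translation": [0, 0, 0.059], "yaw": 0, "grip": 0.055},
  {"translation": [0, 0, 0.059], "yaw": 0, "grip": 0.055},
  {"translation": [0, 0, 0.059], "yaw": 0, "grip": 0.055},
])

```text
t: 12.85
position: [415.6, -137.5, 204.5]
tool_rot: [0.001, 0.735, 0.678, 0.0]
contact_force: [0.9, 0.4, 2.3]
opening: 0.68
finger_force: 30.0
```

Call:
carry_out([
  {"translation": [0, 0, -0.005], "yaw": 0, "grip": 0.055},
  {"translation": [0, 0, -0.03], "yaw": 0, "grip": 0.055},
  {"translation": [0, 0, -0.07], "yaw": 0, "grip": 0.055},
  {"translation": [0, 0, -0.11], "yaw": 0, "grip": 0.055},
  {"translation": [0.02, 0.015, -0.12], "yaw": 0, "grip": 0.055},
  {"translation": [0.05, 0.04, -0.12], "yaw": 0, "grip": 0.055},
  {"translation": [0.08, 0.065, -0.12], "yaw": 0, "grip": 0.055},
  {"translation": [0.105, 0.085, -0.12], "yaw": 0, "grip": 0.055},
])

```text
t: 13.65
position: [509.3, -38.1, 324.3]
tool_rot: [0.0, 0.735, 0.678, 0.0]
contact_force: [0.3, -0.8, -0.5]
opening: 0.675
finger_force: 30.0
```

Call:
carry_out([
  {"translation": [0.015, 0.01, 0], "yaw": 0, "grip": 0.055},
  {"translation": [0.028, 0.018, 0], "yaw": 0, "grip": 0.055},
  {"translation": [0.033, 0.023, 0], "yaw": 0, "grip": 0.055},
  {"translation": [0.033, 0.023, 0.005], "yaw": 0, "grip": 0.055},
  {"translation": [0.033, 0.023, 0.015], "yaw": 0, "grip": 0.055},
  {"translation": [0.033, 0.023, 0.02], "yaw": 0, "grip": 0.055},
  {"translation": [0.033, 0.023, 0.02], "yaw": 0, "grip": 0.055},
  {"translation": [0.033, 0.023, 0.02], "yaw": 0, "grip": 0.055},
])

```text
t: 14.45
position: [533.8, -8.9, 303.3]
tool_rot: [-0.0, 0.736, 0.677, -0.0]
contact_force: [-0.3, -0.1, -1.2]
opening: 0.675
finger_force: 30.0
```

```bash
python3 - <<'E'
from h import *
f,P,M,fl=grab("wrist"); save(f,"w7"); s=ctrl.state(); print(s["position"],vf(s["position"]),s["opening"],s["contact_force"])
E
```

```text
[533.97852675  -8.88929644 303.70258002] [174.74822636  -0.55359793 303.70258002] 0.6820895291551262 [ 0.65204139 -0.20676096 -0.90417641]
```

View pics/w7.png

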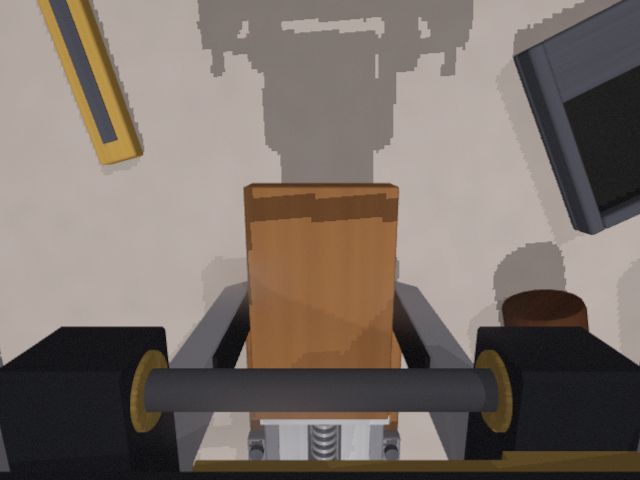

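The wrist view shows the block (245–398, 185–425) held squarely across its width, with its near end about to overlap the fixed jaw. Next I lower it against the jaw's edge so it pivots in the grip.

Call:
carry_out([
  {"translation": [0, 0.0005, 0.005], "yaw": 0, "grip": 0.055},
  {"translation": [0, 0.0005, 0.01], "yaw": 0, "grip": 0.055},
  {"translation": [0, 0.0005, 0.015], "yaw": 0, "grip": 0.055},
  {"translation": [0, 0.0005, 0.02], "yaw": 0, "grip": 0.055},
  {"translation": [0, 0.0005, 0.025], "yaw": 0, "grip": 0.055},
  {"translation": [0, 0.0005, 0.03], "yaw": 0, "grip": 0.055},
  {"translation": [0, 0.0005, 0.035], "yaw": 0, "grip": 0.055},
  {"translation": [0, 0.0005, 0.04], "yaw": 0, "grip": 0.055},
])

```text
t: 15.3
position: [535.2, -8.7, 264.7]
tool_rot: [0.001, 0.735, 0.678, 0.0]
contact_force: [-1.2, 0.7, 6.4]
opening: 0.679
finger_force: 30.0
```

```bash
cat >> h.py <<'E'
def tilt(cam,show=True):
    f,P,M,fl=grab(cam); s=ctrl.state(); t=vf(s["position"]); q=vf(P)-np.array([t[0],t[1],t[2]])
    print("tcp vf",t.round(1),"op",round(s["opening"],3),"F",s["contact_force"].round(1))
    for a in range(-66,70,6):
        m=(abs(q[...,1])<22)&(abs(q[...,0]-a)<3)&(q[...,2]<-125)&(q[...,2]>-262)
        if m.sum()>3: print(a,np.percentile(q[...,2][m],[10,50,90]).round(),end='; ')
    return f
E
python3 - <<'E'
from h import *
for c in ("wrist","top","side"): f=tilt(c); save(f,"t8"+c); print()
E
```

```text
tcp vf [175.1   0.6 264. ] op 0.677 F [0.6 1.1 4.9]
-66 [-172. -171. -171.]; -60 [-172. -171. -170.]; -42 [-150. -149. -148.]; -36 [-152. -151. -149.]; -30 [-154. -153. -152.]; -18 [-166. -165. -164.]; -12 [-169. -167. -166.]; -6 [-174. -172. -170.]; 0 [-178. -176. -174.]; 6 [-182. -180. -178.]; 12 [-186. -184. -183.]; 18 [-191. -189. -187.]; 24 [-195. -193. -191.]; 30 [-199. -197. -195.]; 36 [-203. -201. -200.]; 42 [-208. -206. -204.]; 48 [-261. -210. -208.]; 54 [-262. -262. -261.]; 60 [-262. -262. -261.]; 66 [-262. -262. -261.]; 
tcp vf [175.1   0.6 264.2] op 0.681 F [1.5 1.5 1.4]
60 [-261. -261. -261.]; 66 [-260. -259. -259.]; 
tcp vf [175.1   0.5 264.2] op 0.677 F [1.5 0.4 1.5]
-66 [-173. -172. -171.]; -42 [-156. -155. -154.]; -36 [-156. -152. -150.]; -30 [-160. -156. -152.]; -24 [-163. -160. -155.]; -18 [-169. -165. -162.]; -12 [-173. -169. -166.]; -6 [-177. -173. -171.]; 0 [-181. -177. -173.]; 6 [-185. -182. -178.]; 12 [-192. -186. -182.]; 18 [-193. -191. -186.]; 24 [-199. -195. -192.]; 30 [-203. -200. -196.]; 36 [-208. -203. -200.]; 42 [-228. -208. -204.]; 48 [-220. -212. -209.]; 54 [-215. -212. -209.];
```

Call:
carry_out([
  {"translation": [-0.002, 0, 0.002], "yaw": 0, "grip": 0.055},
  {"translation": [-0.006, 0, 0.004], "yaw": 0, "grip": 0.055},
  {"translation": [-0.01, 0, 0.004], "yaw": 0, "grip": 0.055},
  {"translation": [-0.014, 0, 0.004], "yaw": 0, "grip": 0.055},
  {"translation": [-0.018, 0, 0.004], "yaw": 0, "grip": 0.055},
  {"translation": [-0.021, 0, 0.004], "yaw": 0, "grip": 0.055},
  {"translation": [-0.024, 0, 0.004], "yaw": 0, "grip": 0.055},
  {"translation": [-0.026, 0, 0.004], "yaw": 0, "grip": 0.055},
])

```text
t: 16.25
position: [532.3, -31.2, 259.3]
tool_rot: [-0.004, 0.736, 0.677, 0.004]
contact_force: [3.6, 25.8, 5.0]
opening: 0.682
finger_force: 30.0
```

```bash
python3 - <<'E'
from h import *
for c in ("wrist","side"): f=tilt(c); save(f,"t9"+c); print()
E
```

```text
tcp vf [152.3  -0.4 259.3] op 0.679 F [ 2.7 22.1  4.6]
-60 [-168. -167. -167.]; -54 [-167. -167. -166.]; -48 [-167. -167. -166.]; -42 [-167. -166. -166.]; -30 [-151. -150. -150.]; -24 [-149. -146. -144.]; -18 [-144. -143. -142.]; -6 [-155. -153. -151.]; 0 [-161. -158. -155.]; 6 [-167. -165. -162.]; 12 [-174. -171. -168.]; 18 [-180. -178. -175.]; 24 [-187. -184. -182.]; 30 [-193. -191. -188.]; 36 [-200. -197. -195.]; 42 [-206. -204. -201.]; 48 [-213. -210. -208.]; 54 [-258. -217. -214.]; 60 [-259. -258. -221.]; 66 [-259. -258. -257.]; 
tcp vf [152.4  -0.5 259.3] op 0.676 F [ 2.6 23.3  4.3]
-54 [-169. -169. -168.]; -48 [-168. -167. -165.]; -18 [-146. -145. -143.]; -12 [-151. -147. -142.]; -6 [-157. -153. -148.]; 0 [-164. -159. -155.]; 6 [-170. -165. -161.]; 12 [-178. -172. -167.]; 18 [-187. -179. -172.]; 24 [-260. -188. -182.]; 30 [-260. -194. -187.]; 36 [-260. -200. -194.]; 42 [-260. -206. -200.]; 48 [-260. -213. -206.]; 54 [-259. -219. -213.]; 60 [-260. -258. -219.]; 66 [-261. -259. -257.];
```

Call:
carry_out([
  {"translation": [0.01, 0, 0], "yaw": 0, "grip": 0.055},
  {"translation": [0.015, 0, -0.02], "yaw": 0, "grip": 0.055},
  {"translation": [0.015, 0, -0.06], "yaw": 0, "grip": 0.055},
  {"translation": [0.015, 0, -0.09], "yaw": 8, "grip": 0.055},
  {"translation": [0, -0.03, -0.09], "yaw": 16, "grip": 0.055},
  {"translation": [-0.02, -0.06, -0.09], "yaw": 24, "grip": 0.055},
  {"translation": [-0.04, -0.09, -0.09], "yaw": 32, "grip": 0.055},
  {"translation": [-0.052, -0.12, -0.09], "yaw": 40, "grip": 0.055},
])

```text
t: 17.15
position: [407.1, -77.2, 348.8]
tool_rot: [-0.0, 0.924, 0.382, -0.001]
contact_force: [0.0, -0.2, -0.5]
opening: 0.676
finger_force: 30.0
```

Call:
carry_out([
  {"translation": [0, 0, 0], "yaw": 8, "grip": 0.055},
  {"translation": [0, 0, 0], "yaw": 16, "grip": 0.055},
  {"translation": [0, 0, 0], "yaw": 24, "grip": 0.055},
  {"translation": [0, 0, 0], "yaw": 32, "grip": 0.055},
  {"translation": [0, 0, 0], "yaw": 40, "grip": 0.055},
  {"translation": [0, 0, 0], "yaw": 48, "grip": 0.055},
  {"translation": [0, 0, 0], "yaw": 50, "grip": 0.055},
  {"translation": [0, 0, 0], "yaw": 50, "grip": 0.055},
])

```text
t: 17.95
position: [408.2, -76.5, 348.9]
tool_rot: [-0.0, 0.999, -0.041, -0.001]
contact_force: [0.6, 0.2, -1.8]
opening: 0.679
finger_force: 30.0
```

```bash
cat >> h.py <<'E'
def prof(cam,zlo=-262):
    "side profile of the held block in tool frame (x_tool, up)"
    f,P,M,fl=grab(cam); s=ctrl.state(); T=Tq(s); t=vf(s["position"])
    q=(P-T[:3,3])@T[:3,:3]; q[...,2]*=-1
    print("tcp vf",t.round(1),"op",round(s["opening"],3),"F",s["contact_force"].round(1),"yang",np.degrees(np.arctan2(T[1,1],T[0,1])).round(1),s["joint_positions"].round(2))
    for a in range(-72,84,6):
        m=(abs(q[...,1])<22)&(abs(q[...,0]-a)<3)&(q[...,2]<-125)&(q[...,2]>zlo)
        if m.sum()>3: print(a,np.percentile(q[...,2][m],[10,50,90]).round(),end='; ')
    print(); return f
E
python3 - <<'E'
from h import *
f=prof("wrist"); save(f,"w10")
E
```

```text
tcp vf [  97.  -120.3  349. ] op 0.679 F [ 0.3  0.7 -2.4] yang -94.6 [-0.46 -0.28  2.18 -0.    1.24  1.19]
-36 [-152. -152. -152.]; -30 [-151. -149. -147.]; -24 [-146. -144. -142.]; -12 [-153. -152. -151.]; -6 [-158. -155. -152.]; 0 [-165. -162. -159.]; 6 [-171. -169. -166.]; 12 [-178. -175. -172.]; 18 [-185. -182. -179.]; 24 [-191. -189. -186.]; 30 [-198. -195. -192.]; 36 [-205. -202. -199.]; 42 [-211. -209. -206.]; 48 [-218. -215. -212.]; 54 [-221. -220. -218.];
```

Call:
carry_out([
  {"translation": [0, 0, 0.02], "yaw": 0, "grip": 0.055},
  {"translation": [0, 0, 0.04], "yaw": 0, "grip": 0.055},
  {"translation": [0, 0, 0.06], "yaw": 0, "grip": 0.055},
  {"translation": [0, 0, 0.08], "yaw": 0, "grip": 0.055},
  {"translation": [0, 0, 0.09], "yaw": 0, "grip": 0.055},
  {"translation": [0, 0, 0.098], "yaw": 0, "grip": 0.055},
  {"translation": [0, 0, 0.098], "yaw": 0, "grip": 0.055},
  {"translation": [0, 0, 0.098], "yaw": 0, "grip": 0.055},
])

```text
t: 18.8
position: [408.9, -76.7, 252.2]
tool_rot: [0.0, 0.999, -0.041, 0.0]
contact_force: [-0.0, -0.1, -1.2]
opening: 0.681
finger_force: 30.0
```

Call:
carry_out([
  {"translation": [0.006, 0, 0], "yaw": 0, "grip": 0.055},
  {"translation": [0.012, 0, 0], "yaw": 0, "grip": 0.055},
  {"translation": [0.016, 0, -0.0005], "yaw": 0, "grip": 0.055},
  {"translation": [0.02, 0, -0.001], "yaw": 0, "grip": 0.055},
  {"translation": [0.024, 0, -0.002], "yaw": 0, "grip": 0.055},
  {"translation": [0.028, 0, -0.003], "yaw": 0, "grip": 0.055},
  {"translation": [0.032, 0, -0.004], "yaw": 0, "grip": 0.055},
  {"translation": [0.036, 0, -0.005], "yaw": 0, "grip": 0.055},
])

```text
t: 19.6
position: [442.4, -78.8, 255.3]
tool_rot: [-0.001, 0.999, -0.04, -0.008]
contact_force: [-16.3, 0.4, 8.3]
opening: 0.676
finger_force: 30.0
```

```bash
python3 - <<'E'
from h import *
f=prof("wrist",-245); save(f,"w11"); f=prof("side",-245); save(f,"s11")
E
```

```text
tcp vf [ 97.5 -85.4 255.6] op 0.678 F [-12.7   1.    6.1] yang -94.6 [-0.43 -0.03  2.15 -0.    1.03  1.22]
-36 [-144. -143. -141.]; -30 [-141. -139. -138.]; -24 [-139. -137. -136.]; -18 [-139. -138. -137.]; -12 [-159. -156. -154.]; -6 [-168. -164. -160.]; 0 [-178. -174. -170.]; 6 [-188. -183. -180.]; 12 [-198. -193. -189.]; 18 [-207. -203. -199.]; 24 [-217. -213. -209.]; 30 [-227. -223. -219.]; 36 [-224. -223. -222.]; 42 [-223. -222. -221.]; 48 [-209. -208. -207.]; 54 [-208. -163. -162.]; 60 [-179. -162. -161.]; 66 [-178. -163. -161.]; 72 [-178. -163. -161.]; 78 [-191. -162. -161.]; 
tcp vf [ 97.5 -85.5 255.5] op 0.678 F [-14.2   2.2   6.5] yang -94.6 [-0.43 -0.03  2.15 -0.    1.03  1.22]
-36 [-149. -146. -143.]; 12 [-198. -196. -192.]; 18 [-207. -203. -199.]; 24 [-217. -213. -210.]; 30 [-228. -223. -221.]; 36 [-229. -226. -224.]; 42 [-226. -224. -223.]; 48 [-225. -212. -209.]; 54 [-212. -189. -164.]; 60 [-166. -164. -161.]; 66 [-164. -164. -162.]; 72 [-165. -164. -163.]; 78 [-166. -164. -162.];
```

Call:
carry_out([
  {"translation": [0.004, 0, 0], "yaw": 0, "grip": 0.055},
  {"translation": [0.008, 0, 0], "yaw": 0, "grip": 0.055},
  {"translation": [0.012, 0, 0], "yaw": 0, "grip": 0.055},
  {"translation": [0.016, 0, 0], "yaw": 0, "grip": 0.055},
  {"translation": [0.02, 0, 0], "yaw": 0, "grip": 0.055},
  {"translation": [0.024, 0, 0], "yaw": 0, "grip": 0.055},
  {"translation": [0.028, 0, 0], "yaw": 0, "grip": 0.055},
  {"translation": [0.031, 0, 0], "yaw": 0, "grip": 0.055},
])

```text
t: 20.5
position: [474.8, -81.6, 256.1]
tool_rot: [-0.001, 0.999, -0.04, -0.004]
contact_force: [-7.9, 0.5, 3.5]
opening: 0.671
finger_force: 30.0
```

```bash
python3 - <<'E'
from h import *
f=prof("wrist",-245); save(f,"w12"); f=prof("side",-250); save(f,"s12")
E
```

```text
tcp vf [ 97.4 -53.3 256.2] op 0.672 F [-5.3  1.5  1.1] yang -94.7 [-0.41  0.05  2.08 -0.    1.02  1.25]
-30 [-130. -130. -129.]; -24 [-130. -129. -128.]; -18 [-129. -128. -127.]; -12 [-167. -157. -128.]; -6 [-208. -188. -172.]; 0 [-225. -221. -215.]; 6 [-224. -223. -222.]; 12 [-211. -210. -209.]; 18 [-210. -164. -163.]; 24 [-164. -163. -163.]; 30 [-180. -164. -163.]; 36 [-180. -164. -163.]; 42 [-193. -177. -163.]; 48 [-190. -163. -162.]; 54 [-187. -164. -162.]; 60 [-193. -164. -162.]; 66 [-179. -163. -162.]; 72 [-179. -164. -162.]; 78 [-179. -164. -162.]; 
tcp vf [ 97.4 -53.4 256.1] op 0.676 F [-5.5 -0.   1.7] yang -94.7 [-0.41  0.05  2.08 -0.    1.02  1.25]
-36 [-135. -134. -133.]; -30 [-135. -134. -132.]; 0 [-235. -228. -225.]; 6 [-226. -224. -224.]; 12 [-227. -223. -211.]; 18 [-212. -209. -168.]; 24 [-166. -164. -163.]; 30 [-167. -165. -164.]; 36 [-166. -165. -163.]; 42 [-166. -164. -163.]; 48 [-166. -164. -163.]; 54 [-167. -165. -163.]; 60 [-166. -164. -162.]; 66 [-167. -164. -163.]; 72 [-167. -165. -163.]; 78 [-167. -165. -162.];
```

Call:
carry_out([
  {"translation": [-0.015, 0, 0], "yaw": 0, "grip": 0.055},
  {"translation": [-0.03, 0.01, 0], "yaw": 0, "grip": 0.055},
  {"translation": [-0.045, 0.025, 0], "yaw": -6, "grip": 0.055},
  {"translation": [-0.055, 0.04, 0], "yaw": -14, "grip": 0.055},
  {"translation": [-0.06, 0.055, 0], "yaw": -22, "grip": 0.055},
  {"translation": [-0.06, 0.065, 0], "yaw": -30, "grip": 0.055},
  {"translation": [-0.06, 0.075, 0], "yaw": -38, "grip": 0.055},
  {"translation": [-0.06, 0.077, 0], "yaw": -46, "grip": 0.055},
])

```text
t: 21.4
position: [409.9, -155.0, 257.5]
tool_rot: [0.001, 0.935, 0.355, 0.001]
contact_force: [0.4, 0.8, -1.2]
opening: 0.673
finger_force: 30.0
```

Call:
carry_out([
  {"translation": [0, 0, 0], "yaw": -8, "grip": 0.055},
  {"translation": [0, 0, 0], "yaw": -16, "grip": 0.055},
  {"translation": [0, 0, 0], "yaw": -24, "grip": 0.055},
  {"translation": [0, 0, 0], "yaw": -32, "grip": 0.055},
  {"translation": [0, 0, 0], "yaw": -40, "grip": 0.055},
  {"translation": [0, 0, 0], "yaw": -44, "grip": 0.055},
  {"translation": [0, 0, 0], "yaw": -44, "grip": 0.055},
  {"translation": [0, 0, 0], "yaw": -44, "grip": 0.055},
])

```text
t: 22.2
position: [409.7, -154.0, 257.0]
tool_rot: [0.0, 0.736, 0.677, 0.0]
contact_force: [-1.2, 0.4, -1.3]
opening: 0.672
finger_force: 30.0
```

```bash
python3 - <<'E'
from h import *
f=prof("wrist",-252); save(f,"w13"); f=prof("side",-252); save(f,"s13")
E
```

```text
tcp vf [  20.  -112.7  256.9] op 0.676 F [ 0.4  0.3 -1.2] yang -4.8 [-0.62 -0.06  2.19  0.    1.02 -0.54]
-30 [-131. -130. -129.]; -24 [-130. -129. -128.]; -18 [-129. -128. -128.]; -12 [-160. -132. -128.]; -6 [-196. -178. -164.]; 0 [-231. -216. -204.]; 
tcp vf [  20.  -112.7  256.8] op 0.672 F [ 0.2  0.4 -0.7] yang -4.7 [-0.62 -0.06  2.19  0.    1.02 -0.54]
-30 [-133. -132. -131.]; -24 [-133. -132. -130.]; -18 [-142. -132. -130.]; -12 [-164. -145. -131.]; -6 [-201. -177. -153.]; 0 [-230. -212. -192.]; 6 [-235. -228. -213.];
```

View pics/w13.png

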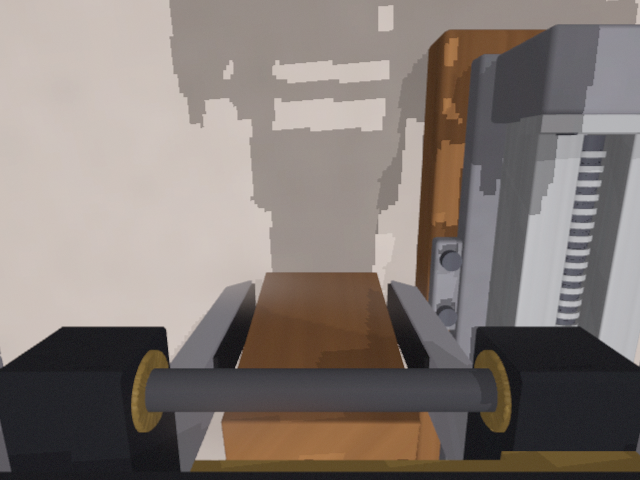

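The block is upright in the grip, about 8° off vertical, with its plain side towards +x of the vise (320,340). I'll set it down on its end and take a new grip nearer its top.

Call:
carry_out([
  {"translation": [0, 0, 0.006], "yaw": 0, "grip": 0.055},
  {"translation": [0, 0, 0.011], "yaw": 0, "grip": 0.055},
  {"translation": [0, 0, 0.014], "yaw": 0, "grip": 0.055},
  {"translation": [0, 0, 0.016], "yaw": 0, "grip": 0.055},
  {"translation": [0, 0, 0.018], "yaw": 0, "grip": 0.055},
  {"translation": [0, 0, 0.019], "yaw": 0, "grip": 0.055},
  {"translation": [0, 0, 0.019], "yaw": 0, "grip": 0.055},
  {"translation": [0, 0, 0.019], "yaw": 0, "grip": 0.055},
])

```text
t: 23.1
position: [409.8, -154.0, 240.2]
tool_rot: [-0.002, 0.735, 0.678, -0.001]
contact_force: [-10.6, 6.8, 26.8]
opening: 0.676
finger_force: 30.0
```

```bash
python3 - <<'E'
from h import *
f=prof("wrist",-234); save(f,"w14"); f=prof("side",-234)
E
```

```text
tcp vf [  19.9 -112.4  240.2] op 0.677 F [-10.5   7.4  26.3] yang -4.7 [-0.62 -0.03  2.19 -0.    0.98 -0.54]
-30 [-131. -130. -129.]; -24 [-130. -129. -128.]; -18 [-129. -128. -128.]; -12 [-159. -131. -128.]; -6 [-195. -177. -163.]; 0 [-230. -215. -202.]; 
tcp vf [  19.9 -112.4  240.2] op 0.673 F [-9.1  8.  26.1] yang -4.7 [-0.62 -0.03  2.19 -0.    0.98 -0.54]
-30 [-134. -133. -132.]; -24 [-132. -131. -129.]; -18 [-140. -131. -129.]; -12 [-165. -144. -131.]; -6 [-198. -174. -153.]; 0 [-229. -211. -186.]; 6 [-233. -225. -207.];
```

Call:
carry_out([
  {"translation": [0, 0, -0.002], "yaw": 0, "grip": 0.055},
  {"translation": [0.003, 0, -0.002], "yaw": 0, "grip": 0.055},
  {"translation": [0.006, 0, -0.002], "yaw": 0, "grip": 0.055},
  {"translation": [0.008, 0, -0.002], "yaw": 0, "grip": 0.055},
  {"translation": [0.008, 0, -0.002], "yaw": 0, "grip": 0.055},
  {"translation": [0.008, 0, -0.002], "yaw": 0, "grip": 0.066},
  {"translation": [0.008, 0, -0.002], "yaw": 0, "grip": 0.07},
  {"translation": [0.008, 0, -0.002], "yaw": 0, "grip": 0.076},
])

```text
t: 24.0
position: [409.4, -145.5, 238.9]
tool_rot: [-0.001, 0.736, 0.678, -0.0]
contact_force: [1.1, -0.1, 0.7]
opening: 0.791
finger_force: 0.0
```

```bash
python3 - <<'E'
from h import *
f=prof("wrist",-234); save(f,"w15"); f=prof("side",-234)
E
```

```text
tcp vf [  28.4 -113.4  239. ] op 0.801 F [-0.7  0.8  0.7] yang -4.7 [-0.6  -0.03  2.2   0.    0.98 -0.52]
-12 [-129. -129. -128.]; 0 [-232. -223. -215.]; 6 [-198. -160. -128.]; 12 [-145. -135. -129.]; 
tcp vf [  28.3 -113.3  239.1] op 0.807 F [-0.4 -0.6 -0.3] yang -4.7 [-0.6  -0.03  2.2   0.    0.98 -0.52]
-6 [-131. -130. -128.]; 0 [-230. -212. -129.]; 6 [-221. -188. -136.]; 12 [-176. -150. -132.]; 18 [-145. -133. -128.];
```

View pics/w15.png

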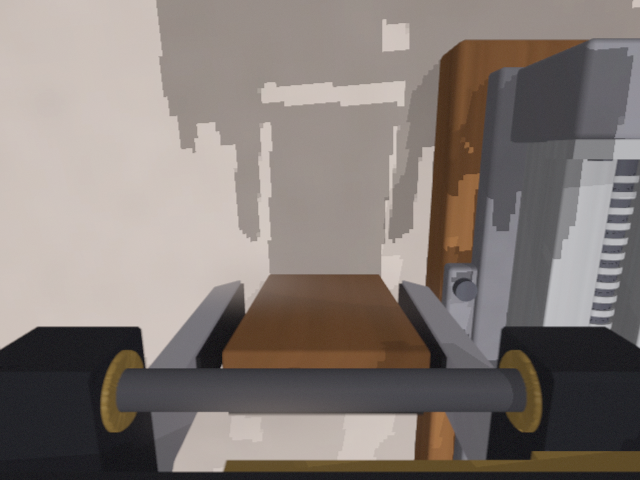

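The block stands on end, its plain face at (320,310), and it is tilting towards +x of the vise, which brings the carved face up. I'll let it settle.

Call:
carry_out([
  {"translation": [0, 0, 0], "yaw": 0, "grip": 0.076},
  {"translation": [0, 0, 0], "yaw": 0, "grip": 0.076},
  {"translation": [0, 0, 0], "yaw": 0, "grip": 0.076},
  {"translation": [0, 0, 0], "yaw": 0, "grip": 0.076},
  {"translation": [0, 0, 0], "yaw": 0, "grip": 0.076},
  {"translation": [0, 0, 0], "yaw": 0, "grip": 0.076},
  {"translation": [0, 0, 0], "yaw": 0, "grip": 0.076},
  {"translation": [0, 0, 0], "yaw": 0, "grip": 0.076},
])

```text
t: 24.9
position: [409.9, -145.9, 239.7]
tool_rot: [0.0, 0.735, 0.678, -0.0]
contact_force: [-0.6, -0.3, -0.3]
opening: 0.808
finger_force: 0.0
```

```bash
python3 - <<'E'
from h import *
f=prof("wrist",-250); save(f,"w16")
f,P,M,fl=grab("wrist"); q=vf(P); m=(q[...,1]<-65)&(q[...,1]>-160)&(q[...,2]>15)&(q[...,2]<30)&(q[...,0]>-40)&(q[...,0]<200)
print(m.sum()); 
if m.sum(): print(cv2.minAreaRect(q[m][:,:2].astype(np.float32)),np.median(q[m][:,2]),f["frame"][m].mean(0), f["frame"][m].std(0))
E
```

```text
tcp vf [  28.1 -113.   239.7] op 0.81 F [ 0.5 -0.1 -0.6] yang -4.7 [-0.6  -0.03  2.2  -0.    0.98 -0.52]
-18 [-131. -131. -131.]; -12 [-131. -130. -129.]; 0 [-238. -224. -210.]; 6 [-202. -152. -129.]; 12 [-239. -238. -238.]; 18 [-239. -238. -237.]; 24 [-239. -238. -237.]; 30 [-239. -238. -237.]; 36 [-239. -238. -237.]; 42 [-239. -238. -237.]; 48 [-239. -238. -237.]; 54 [-239. -238. -237.]; 60 [-239. -238. -237.]; 66 [-239. -238. -237.]; 72 [-239. -238. -237.]; 78 [-239. -238. -237.]; 
1137
((29.093425750732422, -113.64057922363281), (63.47615432739258, 1.4265987873077393), 89.73331451416016) 22.94707690667849 [110.73175022  85.5408971   69.01671064] [ 7.48467704 10.00107067 12.37179398]
```

It now stands upright on its end, top at z ≈ 110. I'll grip it near the top and lower it in an arc towards +x.

Call:
carry_out([
  {"translation": [0, 0, -0.012], "yaw": 0, "grip": 0.076},
  {"translation": [-0.003, 0, -0.025], "yaw": 0, "grip": 0.076},
  {"translation": [-0.006, -0.0005, -0.037], "yaw": 0, "grip": 0.076},
  {"translation": [-0.006, -0.0005, -0.037], "yaw": 0, "grip": 0.076},
  {"translation": [-0.006, -0.0005, -0.037], "yaw": 0, "grip": 0.055},
  {"translation": [-0.006, -0.0005, -0.037], "yaw": 0, "grip": 0.055},
  {"translation": [-0.006, -0.0005, -0.037], "yaw": 0, "grip": 0.055},
  {"translation": [-0.006, -0.0005, -0.037], "yaw": 0, "grip": 0.055},
])

```text
t: 25.8
position: [408.8, -151.7, 276.3]
tool_rot: [-0.0, 0.735, 0.678, -0.0]
contact_force: [-0.6, 0.4, 1.0]
opening: 0.685
finger_force: 29.9
```

Call:
carry_out([
  {"translation": [0.008, 0, 0.0005], "yaw": 0, "grip": 0.055},
  {"translation": [0.016, 0, 0.001], "yaw": 0, "grip": 0.055},
  {"translation": [0.024, 0, 0.002], "yaw": 0, "grip": 0.055},
  {"translation": [0.032, 0, 0.004], "yaw": 0, "grip": 0.055},
  {"translation": [0.04, 0, 0.006], "yaw": 0, "grip": 0.055},
  {"translation": [0.0475, 0, 0.009], "yaw": 0, "grip": 0.055},
  {"translation": [0.055, 0, 0.0125], "yaw": 0, "grip": 0.055},
  {"translation": [0.0617, 0, 0.0165], "yaw": 0, "grip": 0.055},
])

```text
t: 26.6
position: [415.1, -89.7, 262.6]
tool_rot: [0.001, 0.735, 0.678, 0.0]
contact_force: [-2.7, 2.9, 18.6]
opening: 0.678
finger_force: 30.0
```

```bash
python3 - <<'E'
from h import *
f=prof("wrist",-250); save(f,"w17"); f=prof("side",-250)
E
```

```text
tcp vf [  85.2 -112.6  262. ] op 0.683 F [-3.3  4.4 17.8] yang -4.6 [-0.48 -0.11  2.22  0.    1.03 -0.4 ]
-12 [-156. -155. -154.]; -6 [-156. -155. -154.]; 0 [-159. -157. -156.]; 6 [-162. -160. -159.]; 12 [-162. -162. -161.]; 
tcp vf [  84.9 -112.6  262.1] op 0.681 F [-2.5  4.1 15.6] yang -4.6 [-0.48 -0.11  2.22  0.    1.03 -0.4 ]
-30 [-250. -246. -243.]; -24 [-245. -239. -234.]; -18 [-231. -225. -220.]; -12 [-219. -214. -206.]; -6 [-205. -197. -156.]; 0 [-193. -162. -156.]; 6 [-181. -167. -160.]; 12 [-170. -164. -162.];
```

Call:
carry_out([
  {"translation": [0.006, 0, 0.003], "yaw": 0, "grip": 0.055},
  {"translation": [0.012, 0, 0.006], "yaw": 0, "grip": 0.055},
  {"translation": [0.018, 0, 0.01], "yaw": 0, "grip": 0.055},
  {"translation": [0.023, 0, 0.014], "yaw": 0, "grip": 0.055},
  {"translation": [0.028, 0, 0.019], "yaw": 0, "grip": 0.055},
  {"translation": [0.032, 0, 0.024], "yaw": 0, "grip": 0.055},
  {"translation": [0.036, 0, 0.03], "yaw": 0, "grip": 0.055},
  {"translation": [0.039, 0, 0.036], "yaw": 0, "grip": 0.055},
])

```text
t: 27.5
position: [417.9, -50.2, 225.2]
tool_rot: [0.0, 0.735, 0.678, 0.002]
contact_force: [1.1, 5.5, 7.7]
opening: 0.679
finger_force: 30.0
```

```bash
python3 - <<'E'
from h import *
f=prof("wrist",-250); save(f,"w18"); f=prof("side",-250)
E
```

```text
tcp vf [ 124.3 -113.2  224.2] op 0.679 F [3.1 3.7 5.2] yang -4.6 [-0.39 -0.04  2.24  0.    0.94 -0.31]
-72 [-197. -194. -192.]; -66 [-194. -191. -188.]; -60 [-190. -187. -184.]; -54 [-186. -184. -181.]; -48 [-178. -177. -176.]; -12 [-223. -157. -155.]; -6 [-223. -222. -147.]; 0 [-223. -148. -146.]; 6 [-223. -153. -149.]; 12 [-223. -161. -157.]; 18 [-224. -223. -222.]; 24 [-224. -223. -222.]; 30 [-224. -223. -222.]; 36 [-224. -223. -222.]; 42 [-224. -223. -222.]; 48 [-224. -223. -222.]; 54 [-224. -223. -222.]; 60 [-224. -223. -222.]; 66 [-224. -223. -222.]; 72 [-224. -223. -222.]; 78 [-224. -223. -222.]; 
tcp vf [ 124.1 -113.2  224.4] op 0.681 F [1.1 2.4 4.2] yang -4.6 [-0.39 -0.04  2.24  0.    0.94 -0.31]
-72 [-197. -196. -195.]; -66 [-194. -192. -191.]; -60 [-207. -191. -188.]; -54 [-226. -223. -184.]; -48 [-226. -224. -182.]; -42 [-227. -224. -222.]; -36 [-226. -225. -184.]; -30 [-226. -224. -168.]; -24 [-228. -224. -222.]; -18 [-227. -224. -186.]; -12 [-227. -225. -221.]; -6 [-227. -225. -223.]; 0 [-226. -187. -149.]; 6 [-225. -156. -150.]; 12 [-225. -164. -156.]; 18 [-228. -224. -162.]; 24 [-227. -225. -223.]; 30 [-227. -225. -223.]; 36 [-226. -225. -223.]; 42 [-227. -224. -223.]; 48 [-227. -225. -222.]; 54 [-226. -224. -222.]; 60 [-227. -225. -223.]; 66 [-226. -225. -223.]; 72 [-227. -224. -222.]; 78 [-227. -225. -222.];
```

Call:
carry_out([
  {"translation": [0.002, 0, 0.005], "yaw": 0, "grip": 0.055},
  {"translation": [0.004, 0, 0.01], "yaw": 0, "grip": 0.055},
  {"translation": [0.006, 0, 0.015], "yaw": 0, "grip": 0.055},
  {"translation": [0.006, 0, 0.019], "yaw": 0, "grip": 0.055},
  {"translation": [0.006, 0, 0.019], "yaw": 0, "grip": 0.07},
  {"translation": [0.006, 0, 0.019], "yaw": 0, "grip": 0.076},
  {"translation": [0.006, 0, 0.019], "yaw": 0, "grip": 0.076},
  {"translation": [0.006, 0, 0.019], "yaw": 0, "grip": 0.076},
])

```text
t: 28.4
position: [417.5, -45.3, 205.1]
tool_rot: [-0.0, 0.735, 0.678, -0.0]
contact_force: [0.2, -0.3, 0.2]
opening: 0.812
finger_force: 0.0
```

Call:
carry_out([
  {"translation": [0, 0, -0.02], "yaw": 0, "grip": 0.076},
  {"translation": [0, 0, -0.06], "yaw": 0, "grip": 0.076},
  {"translation": [-0.03, 0, -0.1], "yaw": 0, "grip": 0.076},
  {"translation": [-0.07, 0, -0.12], "yaw": 0, "grip": 0.072},
  {"translation": [-0.1, 0, -0.12], "yaw": 0, "grip": 0.072},
  {"translation": [-0.12, 0, -0.12], "yaw": 0, "grip": 0.072},
  {"translation": [-0.12, 0, -0.12], "yaw": 0, "grip": 0.072},
  {"translation": [-0.12, 0, -0.12], "yaw": 0, "grip": 0.072},
])

```text
t: 29.2
position: [407.6, -164.9, 324.9]
tool_rot: [-0.0, 0.736, 0.677, 0.0]
contact_force: [-0.4, 0.6, -0.8]
opening: 0.764
finger_force: 0.0
```

```bash
python3 - <<'E'
from h import *
f,P,M,fl=grab("wrist"); save(f,"w19"); s=ctrl.state(); print("tcp",s["position"],vf(s["position"]))
q=vf(P); m=(q[...,1]<-62)&(q[...,1]>-180)&(q[...,2]>15)&(q[...,2]<30)&(q[...,0]>-60)&(q[...,0]<250)
n,l,st,ce=cv2.connectedComponentsWithStats(m.astype(np.uint8)); k=1+st[1:,4].argmax(); m=l==k
print(m.sum(),cv2.minAreaRect(q[m][:,:2].astype(np.float32)),np.median(q[m][:,2]))
E
```

```text
tcp [ 407.69164644 -164.43721126  324.75727767] [   9.37365026 -113.65617383  324.75727767]
15085 ((92.7105712890625, -115.52837371826172), (64.11773681640625, 110.3621597290039), 89.2358169555664) 19.995619712162352
```

View pics/w19.png

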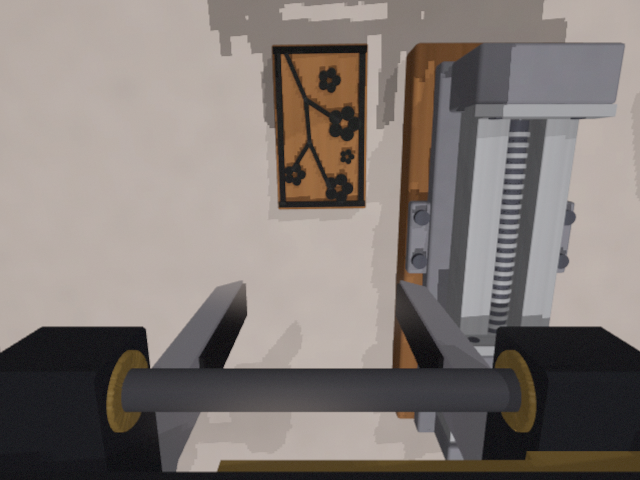

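The block now lies carved face up on the desk, its plum-blossom picture spanning (277–366, 46–208). Next I grip it at its middle.

Call:
carry_out([
  {"translation": [0.03, -0.0005, 0], "yaw": 0, "grip": 0.08},
  {"translation": [0.065, -0.001, 0], "yaw": 0, "grip": 0.08},
  {"translation": [0.083, -0.0017, 0.02], "yaw": 0, "grip": 0.08},
  {"translation": [0.083, -0.0017, 0.05], "yaw": 0, "grip": 0.08},
  {"translation": [0.083, -0.0017, 0.08], "yaw": 0, "grip": 0.08},
  {"translation": [0.083, -0.0017, 0.1], "yaw": 0, "grip": 0.08},
  {"translation": [0.083, -0.0017, 0.115], "yaw": 0, "grip": 0.08},
  {"translation": [0.083, -0.0017, 0.119], "yaw": 0, "grip": 0.08},
])

```text
t: 30.05
position: [412.0, -80.7, 204.3]
tool_rot: [-0.002, 0.735, 0.678, -0.001]
contact_force: [0.1, 0.8, 0.1]
opening: 0.852
finger_force: 0.0
```

Call:
carry_out([
  {"translation": [0, 0, 0.001], "yaw": 0, "grip": 0.08},
  {"translation": [0, 0, 0.001], "yaw": 0, "grip": 0.055},
  {"translation": [0, 0, 0.001], "yaw": 0, "grip": 0.055},
  {"translation": [0, 0, 0.001], "yaw": 0, "grip": 0.055},
  {"translation": [0, 0, 0.001], "yaw": 0, "grip": 0.055},
  {"translation": [0, 0, -0.02], "yaw": 0, "grip": 0.055},
  {"translation": [0, 0, -0.06], "yaw": 0, "grip": 0.055},
  {"translation": [0, 0, -0.11], "yaw": 0, "grip": 0.055},
])

```text
t: 30.85
position: [411.8, -81.8, 315.6]
tool_rot: [-0.002, 0.736, 0.677, -0.001]
contact_force: [1.6, -0.9, -1.3]
opening: 0.681
finger_force: 30.0
```

```bash
python3 - <<'E'
from h import *
f,P,M,fl=grab("wrist"); s=ctrl.state(); T=Tq(s); t=s["position"]; print(t,vf(t),s["opening"],s["finger_force"])
q=(P-T[:3,3])@T[:3,:3]; q[...,2]*=-1
m=(abs(q[...,1])<31)&(q[...,0]>15)&(q[...,0]<75)&(q[...,2]>-192)&(q[...,2]<-172)
print(m.sum(),q[m].max(0),np.percentile(q[m],[2,50,98],axis=0).round(1),np.polyfit(q[m][:,0],q[m][:,2],1))
E
```

```text
[414.84957822 -83.01663549 325.39927581] [  91.10434648 -113.19906624  325.39927581] 0.6769014241564985 29.974642395973206
558 [  56.34285943   21.65059303 -190.3264597 ] [[  17.1  -30.2 -192. ]
 [  47.2  -17.2 -191.7]
 [  56.3   20.2 -190.9]] [ 3.09131616e-03 -1.91781274e+02]
```

Call:
carry_out([
  {"translation": [-0.01, 0.01, -0.01], "yaw": 0, "grip": 0.055},
  {"translation": [-0.025, 0.03, -0.01], "yaw": 0, "grip": 0.055},
  {"translation": [-0.04, 0.06, -0.01], "yaw": 0, "grip": 0.055},
  {"translation": [-0.05, 0.085, -0.01], "yaw": 0, "grip": 0.055},
  {"translation": [-0.056, 0.105, -0.01], "yaw": 0, "grip": 0.055},
  {"translation": [-0.056, 0.1134, -0.01], "yaw": 0, "grip": 0.055},
  {"translation": [-0.056, 0.1134, -0.01], "yaw": 0, "grip": 0.055},
  {"translation": [-0.056, 0.1134, -0.01], "yaw": 0, "grip": 0.055},
])

```text
t: 31.7
position: [520.8, -146.8, 325.7]
tool_rot: [-0.001, 0.735, 0.678, -0.0]
contact_force: [0.6, 0.3, -1.3]
opening: 0.679
finger_force: 30.0
```

```bash
python3 - <<'E'
from h import *
f,P,M,fl=grab("wrist"); s=ctrl.state(); t=s["position"]; print(t,vf(t),s["opening"],s["finger_force"])
q=vf(P); 
def rect(n,m):
    l=cv2.connectedComponentsWithStats(m.astype(np.uint8)); k=1+l[2][1:,4].argmax(); p=q[l[1]==k]; print(n,len(p),np.median(p[:,2]),np.percentile(p,[.5,99.5],axis=0).round(1).tolist())
z=q[...,2]; near=(abs(q[...,1])<60)
rect("fixedjaw",near&(z>88)&(z<99)&(q[...,0]>85)&(q[...,0]<140))
rect("blocktop",near&(z>t[2]-190)&(z<t[2]-175)&(q[...,0]>45)&(q[...,0]<120))
rect("plinth",near&(z>27)&(z<38)&(q[...,0]>90)&(q[...,0]<155))
E
```

```text
[ 520.63217285 -146.73236442  325.79313379] [ 36.27942379  -2.55144266 325.79313379] 0.6767574353824204 29.97446358203888
fixedjaw 9559 92.71042215599903 [[95.7, -35.9, 90.4], [130.5, 35.0, 94.5]]
blocktop 15864 139.51203251642949 [[45.3, -35.8, 137.3], [92.3, 27.1, 143.8]]
plinth 3936 32.571656843371215 [[90.4, -55.3, 29.8], [144.9, 54.1, 34.5]]
```

Call:
carry_out([
  {"translation": [-0.001, 0.0036, 0], "yaw": 0, "grip": 0.055},
  {"translation": [-0.001, 0.0036, 0.01], "yaw": 0, "grip": 0.055},
  {"translation": [-0.001, 0.0036, 0.02], "yaw": 0, "grip": 0.055},
  {"translation": [-0.001, 0.0036, 0.029], "yaw": 0, "grip": 0.055},
  {"translation": [-0.001, 0.0036, 0.034], "yaw": 0, "grip": 0.055},
  {"translation": [-0.001, 0.0036, 0.036], "yaw": 0, "grip": 0.055},
  {"translation": [-0.001, 0.0036, 0.037], "yaw": 0, "grip": 0.055},
  {"translation": [-0.001, 0.0036, 0.038], "yaw": 0, "grip": 0.055},
])

```text
t: 32.55
position: [525.0, -148.7, 288.4]
tool_rot: [0.0, 0.735, 0.678, 0.0]
contact_force: [0.7, 0.3, -0.6]
opening: 0.679
finger_force: 30.0
```

Call:
carry_out([
  {"translation": [0, 0, 0.0005], "yaw": 0, "grip": 0.055},
  {"translation": [0, 0, 0.001], "yaw": 0, "grip": 0.055},
  {"translation": [0, 0, 0.0015], "yaw": 0, "grip": 0.055},
  {"translation": [0, 0, 0.002], "yaw": 0, "grip": 0.055},
  {"translation": [0, 0, 0.0025], "yaw": 0, "grip": 0.055},
  {"translation": [0, 0, 0.003], "yaw": 0, "grip": 0.055},
  {"translation": [0, 0, 0.003], "yaw": 0, "grip": 0.055},
  {"translation": [0, 0, 0.003], "yaw": 0, "grip": 0.055},
])

```text
t: 33.35
position: [524.9, -148.6, 285.1]
tool_rot: [-0.0, 0.735, 0.678, -0.0]
contact_force: [0.3, -0.4, -0.9]
opening: 0.678
finger_force: 30.0
```

Call:
carry_out([
  {"translation": [0, 0, 0.001], "yaw": 0, "grip": 0.055},
  {"translation": [0, 0, 0.0015], "yaw": 0, "grip": 0.055},
  {"translation": [0, 0, 0.002], "yaw": 0, "grip": 0.055},
  {"translation": [0, 0, 0.0025], "yaw": 0, "grip": 0.055},
  {"translation": [0, 0, 0.003], "yaw": 0, "grip": 0.055},
  {"translation": [0, 0, 0.0035], "yaw": 0, "grip": 0.055},
  {"translation": [0, 0, 0.0035], "yaw": 0, "grip": 0.055},
  {"translation": [0, 0, 0.0035], "yaw": 0, "grip": 0.055},
])

```text
t: 34.15
position: [524.9, -148.6, 282.1]
tool_rot: [0.0, 0.735, 0.678, -0.0]
contact_force: [-2.9, 0.9, 3.8]
opening: 0.677
finger_force: 30.0
```

```bash
cat >> h.py <<'E'
def look():
    f,P,M,fl=grab("wrist"); s=ctrl.state(); t=s["position"]; print(t.round(1),vf(t).round(1),s["opening"].round(3),s["contact_force"].round(1))
    q=vf(P); z=q[...,2]; near=abs(q[...,1])<60
    for n,m in dict(fixed=near&(z>88)&(z<96)&(q[...,0]>94.5)&(q[...,0]<140),block=near&(z>96.3)&(z<105)&(q[...,0]>-20)&(q[...,0]<96),plinth=near&(z>27)&(z<38)&(q[...,0]>97)&(q[...,0]<155)).items():
        l=cv2.connectedComponentsWithStats(m.astype(np.uint8)); k=1+l[2][1:,4].argmax(); p=q[l[1]==k]; r=cv2.minAreaRect(p[:,:2].astype(np.float32))
        print(n,len(p),np.median(p[:,2]).round(1),[np.round(v,1) for v in r],np.percentile(p,[.5,99.5],axis=0).round(1).tolist())
E
python3 -c "
from h import *
look()"
```

```text
Traceback (most recent call last):
  File "h.py", line 34, in look
    f,P,M,fl=grab("wrist"); s=ctrl.state(); t=s["position"]; print(t.round(1),vf(t).round(1),s["opening"].round(3),s["contact_force"].round(1))
                                                                                             ^^^^^^^^^^^^^^^^^^
AttributeError: 'float' object has no attribute 'round'
```

```bash
sed -i 's/s\["opening"\].round(3)/round(s["opening"],3)/' h.py; python3 -c "
from h import *
look()"
```

```text
[ 524.9 -148.6  282. ] [ 34.8   1.9 282. ] 0.676 [-3.9  1.6  5.7]
fixed 15152 92.7 [array([112.9,  -0.4]), array([72.4, 35.5]), np.float64(90.0)] [[95.8, -35.7, 90.7], [130.4, 35.0, 94.4]]
block 8976 98.8 [array([47.6,  0.4]), array([62.3, 83.8]), np.float64(89.7)] [[7.2, -30.0, 96.4], [89.0, 30.5, 100.3]]
plinth 3958 32.5 [array([121.5,  -0.6]), array([110.4,  48.4]), np.float64(90.0)] [[97.8, -55.2, 29.2], [145.5, 54.2, 34.4]]
```

Call:
carry_out([
  {"translation": [0, -0.0008, -0.0015], "yaw": 0, "grip": 0.055},
  {"translation": [0, -0.0008, -0.0015], "yaw": 0, "grip": 0.055},
  {"translation": [0, -0.0008, -0.0005], "yaw": 0, "grip": 0.055},
  {"translation": [0, -0.0008, -0.0005], "yaw": 0, "grip": 0.068},
  {"translation": [0, -0.0008, -0.0005], "yaw": 0, "grip": 0.076},
  {"translation": [0, -0.0008, -0.001], "yaw": 0, "grip": 0.08},
  {"translation": [0, -0.0008, -0.02], "yaw": 0, "grip": 0.08},
  {"translation": [0, -0.0008, -0.06], "yaw": 0, "grip": 0.08},
])

```text
t: 35.05
position: [523.0, -148.0, 338.8]
tool_rot: [-0.004, 0.735, 0.678, -0.001]
contact_force: [0.7, -0.8, -0.5]
opening: 0.849
finger_force: 0.0
```

```bash
python3 - <<'E'
from h import *
look()
f,P,M,fl=grab("top"); q=vf(P); z=q[...,2]
m=(abs(q[...,1])<60)&(q[...,0]<-153)&(q[...,0]>-209)&(z>20)&(z<120); p=q[m]
print("handle",m.sum(),p.mean(0).round(1),np.percentile(p,[2,98],axis=0).round(1).tolist(),cv2.minAreaRect(p[:,:2].astype(np.float32)))
for w in range(15,60,3):
    mm=m&(abs(q[...,1]-w)<1.5); print(w,mm.sum() and np.median(z[mm]).round(1),end=' ')
E
```

```text
[ 525.5 -149.1  348.4] [ 34.3   2.4 348.4] 0.848 [ 3.2 -0.5  3.8]
fixed 8374 92.7 [array([112.6,  -0.4]), array([72. , 35.1]), np.float64(90.0)] [[95.8, -36.0, 90.6], [130.0, 35.0, 94.4]]
block 7265 98.7 [array([36.2, -0.5]), array([ 61.9, 108.1]), np.float64(89.3)] [[-16.9, -30.7, 96.4], [89.0, 29.7, 100.4]]
plinth 3652 32.6 [array([121.4,  -0.6]), array([110.3,  48.7]), np.float64(90.0)] [[97.1, -55.2, 29.2], [145.5, 54.1, 34.6]]
handle 107 [-196.2   36.9   59.8] [[-208.2, 28.3, 53.5], [-182.9, 46.7, 64.3]] ((-195.71383666992188, 37.19190979003906), (18.157325744628906, 26.41960906982422), 85.49830627441406)
15 0 18 0 21 0 24 0 27 53.5 30 58.6 33 60.4 36 62.2 39 61.6 42 60.7 45 58.2 48 54.7 51 0 54 0 57 0
```

The block lies on the rails, carved face up, centred to about 0.1 mm against the fixed jaw. Next is the crank.

Call:
carry_out([
  {"translation": [-0.04, 0.006, 0], "yaw": 0, "grip": 0.045},
  {"translation": [-0.08, 0.012, 0], "yaw": 0, "grip": 0.045},
  {"translation": [-0.12, 0.018, 0], "yaw": 0, "grip": 0.045},
  {"translation": [-0.16, 0.026, 0], "yaw": 0, "grip": 0.045},
  {"translation": [-0.2, 0.034, 0], "yaw": 0, "grip": 0.045},
  {"translation": [-0.217, 0.0364, 0], "yaw": 0, "grip": 0.045},
  {"translation": [-0.217, 0.0364, 0.01], "yaw": 0, "grip": 0.045},
  {"translation": [-0.217, 0.0364, 0.01], "yaw": 0, "grip": 0.045},
])

```text
t: 35.95
position: [542.1, -366.5, 329.0]
tool_rot: [-0.002, 0.735, 0.678, 0.0]
contact_force: [-0.2, 1.1, -1.5]
opening: 0.475
finger_force: 0.0
```

```bash
python3 - <<'E'
from h import *
s=ctrl.state(); print(s["position"],vf(s["position"]),s["joint_velocities"].round(2).max())
for c in ("wrist","top"):
    f,P,M,fl=grab(c); q=vf(P); z=q[...,2]
    for x0,x1 in((-210,-195),(-172,-153)):
        m=(abs(q[...,1]-38)<22)&(q[...,0]<x1)&(q[...,0]>x0)&(z>25)&(z<110); p=q[m]
        if m.sum()>10: print(c,x0,m.sum(),np.percentile(p,[2,50,98],axis=0).round(1).tolist())
E
```

```text
[ 542.1384218  -366.4573072   329.03243724] [-180.93494177   36.89913035  329.03243724] 0.02
wrist -210 568 [[-209.3, 27.4, 56.0], [-202.0, 36.8, 61.6], [-195.2, 45.7, 63.9]]
wrist -172 840 [[-171.5, 27.6, 56.1], [-162.3, 36.8, 61.6], [-153.4, 45.9, 63.7]]
top -210 62 [[-209.9, 28.5, 52.9], [-202.8, 37.2, 60.0], [-195.8, 46.9, 64.7]]
top -172 75 [[-171.9, 28.4, 52.4], [-162.7, 37.5, 60.3], [-153.7, 47.0, 65.2]]
```

Call:
carry_out([
  {"translation": [-0.002, 0.0006, 0.02], "yaw": 0, "grip": 0.045},
  {"translation": [-0.002, 0.0006, 0.04], "yaw": 0, "grip": 0.045},
  {"translation": [-0.002, 0.0006, 0.06], "yaw": 0, "grip": 0.045},
  {"translation": [-0.002, 0.0006, 0.08], "yaw": 0, "grip": 0.045},
  {"translation": [-0.002, 0.0006, 0.093], "yaw": 0, "grip": 0.045},
  {"translation": [-0.002, 0.0006, 0.093], "yaw": 0, "grip": 0.045},
  {"translation": [-0.002, 0.0006, 0.093], "yaw": 0, "grip": 0.01},
  {"translation": [-0.002, 0.0006, 0.093], "yaw": 0, "grip": 0.01},
])

```text
t: 36.85
position: [543.5, -369.9, 240.2]
tool_rot: [0.001, 0.735, 0.678, 0.0]
contact_force: [-0.2, 0.6, -0.4]
opening: 0.341
finger_force: 0.0
```

Call:
carry_out([
  {"translation": [0, 0, 0], "yaw": 0, "grip": 0.01},
  {"translation": [0, 0, 0], "yaw": 0, "grip": 0.01},
  {"translation": [0, 0, 0], "yaw": 0, "grip": 0.01},
  {"translation": [0, 0, 0], "yaw": 0, "grip": 0.01},
  {"translation": [0, 0, 0], "yaw": 0, "grip": 0.01},
  {"translation": [0, 0, 0], "yaw": 0, "grip": 0.01},
  {"translation": [0, 0, 0], "yaw": 0, "grip": 0.01},
  {"translation": [0, 0, 0], "yaw": 0, "grip": 0.01},
])

```text
t: 37.65
position: [543.2, -370.1, 239.5]
tool_rot: [0.0, 0.735, 0.678, -0.0]
contact_force: [-2.3, 0.5, 5.6]
opening: 0.207
finger_force: 30.0
```

```bash
python3 - <<'E'
from h import *
s=ctrl.state(); t=vf(s["position"]); print(s["position"],t,s["contact_force"],s["opening"])
import math
w0=0.7
w,zz=t[1]-w0,t[2]-184-61
th=math.atan2(w,zz); print("theta deg",math.degrees(th),math.hypot(w,zz))
th=math.radians(103)
for k in range(0,9):
  row=[]
  for i in range(1,9):
    a=th+math.radians(15)*(8*k+i); b=th+math.radians(15)*8*k
    row.append((round(38*(math.sin(a)-math.sin(b)),1),round(-38*(math.cos(a)-math.cos(b)),1)))
  print(k,row)
E
```

```text
[ 543.20448373 -370.06547875  239.47486535] [-184.44342846   38.25743774  239.47486535] [-2.32652354  0.51218534  5.56372732] 0.20689579331142643
theta deg 98.36884579141422 37.961668067214134
0 [(-3.5, 9.3), (-9.2, 17.4), (-16.9, 23.7), (-25.9, 27.8), (-35.7, 29.4), (-45.6, 28.5), (-54.9, 25.0), (-62.9, 19.2)]
1 [(-6.3, -7.7), (-10.4, -16.7), (-12.1, -26.5), (-11.1, -36.3), (-7.6, -45.6), (-1.9, -53.7), (5.8, -60.0), (14.8, -64.1)]
2 [(9.8, -1.6), (19.7, -0.7), (29.0, 2.8), (37.0, 8.5), (43.3, 16.2), (47.4, 25.2), (49.1, 35.0), (48.1, 44.9)]
3 [(-3.5, 9.3), (-9.2, 17.4), (-16.9, 23.7), (-25.9, 27.8), (-35.7, 29.4), (-45.6, 28.5), (-54.9, 25.0), (-62.9, 19.2)]
4 [(-6.3, -7.7), (-10.4, -16.7), (-12.1, -26.5), (-11.1, -36.3), (-7.6, -45.6), (-1.9, -53.7), (5.8, -60.0), (14.8, -64.1)]
5 [(9.8, -1.6), (19.7, -0.7), (29.0, 2.8), (37.0, 8.5), (43.3, 16.2), (47.4, 25.2), (49.1, 35.0), (48.1, 44.9)]
6 [(-3.5, 9.3), (-9.2, 17.4), (-16.9, 23.7), (-25.9, 27.8), (-35.7, 29.4), (-45.6, 28.5), (-54.9, 25.0), (-62.9, 19.2)]
7 [(-6.3, -7.7), (-10.4, -16.7), (-12.1, -26.5), (-11.1, -36.3), (-7.6, -45.6), (-1.9, -53.7), (5.8, -60.0), (14.8, -64.1)]
8 [(9.8, -1.6), (19.7, -0.7), (29.0, 2.8), (37.0, 8.5), (43.3, 16.2), (47.4, 25.2), (49.1, 35.0), (48.1, 44.9)]
```

Call:
carry_out([
  {"translation": [0, -0.0035, 0.0093], "yaw": 0, "grip": 0.01},
  {"translation": [0, -0.0092, 0.0174], "yaw": 0, "grip": 0.01},
  {"translation": [0, -0.0169, 0.0237], "yaw": 0, "grip": 0.01},
  {"translation": [0, -0.0259, 0.0278], "yaw": 0, "grip": 0.01},
  {"translation": [0, -0.0357, 0.0294], "yaw": 0, "grip": 0.01},
  {"translation": [0, -0.0456, 0.0285], "yaw": 0, "grip": 0.01},
  {"translation": [0, -0.0549, 0.025], "yaw": 0, "grip": 0.01},
  {"translation": [0, -0.0629, 0.0192], "yaw": 0, "grip": 0.01},
])

```text
t: 38.45
position: [481.0, -364.8, 219.2]
tool_rot: [0.003, 0.736, 0.677, 0.001]
contact_force: [8.4, -2.4, -6.5]
opening: 0.204
finger_force: 30.0
```

```bash
cat >> h.py <<'E'
def hand():
    s=ctrl.state(); t=vf(s["position"]); w,zz=t[1]-.7,t[2]-187-61
    print("tcp",t.round(1),"F",s["contact_force"].round(1),"op",round(s["opening"],3),"th",np.degrees(np.arctan2(w,zz)).round(1)%360,"r",np.hypot(w,zz).round(1))
    f,P,M,fl=grab("top"); q=vf(P); z=q[...,2]
    m=(abs(q[...,1])<70)&(q[...,0]<-152)&(q[...,0]>-170)&(z>15)&(z<112); p=q[m]
    if len(p)>5: print("handle",len(p),np.percentile(p,[5,50,95],axis=0).round(1).tolist())
    m=(abs(q[...,1])<33)&(q[...,0]<20)&(q[...,0]>-60)&(z>87)&(z<96.5)
    p=q[m]
    if len(p)>5: print("jaw",len(p),np.percentile(p[:,0],[2,90,95,98,99.5]).round(1),"z>97.5 block",np.percentile(q[(abs(q[...,1])<29)&(q[...,0]>-10)&(q[...,0]<120)&(z>96)&(z<103)],[1,99],axis=0).round(1).tolist())
E
python3 -c "
from h import *
hand()"
```

```text
tcp [-184.3  -24.1  219.2] F [ 8.4 -2.4 -6.5] op 0.204 th 220.8 r 38.1
handle 75 [[-168.9, -32.0, 33.3], [-161.1, -23.8, 39.2], [-153.0, -0.1, 67.6]]
jaw 725 [-58.7  11.8  16.2  18.4  19.7] z>97.5 block [[-8.0, -28.7, 96.0], [88.5, 28.4, 102.3]]
```

Call:
carry_out([
  {"translation": [0, -0.0063, -0.0077], "yaw": 0, "grip": 0.01},
  {"translation": [0, -0.0104, -0.0167], "yaw": 0, "grip": 0.01},
  {"translation": [0, -0.0121, -0.0265], "yaw": 0, "grip": 0.01},
  {"translation": [0, -0.0111, -0.0363], "yaw": 0, "grip": 0.01},
  {"translation": [0, -0.0076, -0.0456], "yaw": 0, "grip": 0.01},
  {"translation": [0, -0.0019, -0.0537], "yaw": 0, "grip": 0.01},
  {"translation": [0, 0.0058, -0.06], "yaw": 0, "grip": 0.01},
  {"translation": [0, 0.0148, -0.0641], "yaw": 0, "grip": 0.01},
])

```text
t: 39.3
position: [492.6, -366.4, 282.0]
tool_rot: [-0.005, 0.735, 0.678, -0.004]
contact_force: [-16.9, -0.9, 7.6]
opening: 0.204
finger_force: 30.0
```

Call:
carry_out([
  {"translation": [0, 0.0098, -0.0016], "yaw": 0, "grip": 0.01},
  {"translation": [0, 0.0197, -0.0007], "yaw": 0, "grip": 0.01},
  {"translation": [0, 0.029, 0.0028], "yaw": 0, "grip": 0.01},
  {"translation": [0, 0.037, 0.0085], "yaw": 0, "grip": 0.01},
  {"translation": [0, 0.0433, 0.0162], "yaw": 0, "grip": 0.01},
  {"translation": [0, 0.0474, 0.0252], "yaw": 0, "grip": 0.01},
  {"translation": [0, 0.0491, 0.035], "yaw": 0, "grip": 0.01},
  {"translation": [0, 0.0481, 0.0449], "yaw": 0, "grip": 0.01},
])

```text
t: 40.1
position: [543.5, -370.1, 240.0]
tool_rot: [0.0, 0.735, 0.678, -0.0]
contact_force: [-5.7, 2.2, 10.6]
opening: 0.201
finger_force: 30.0
```

```bash
python3 -c "
from h import *
hand()"
```

```text
tcp [-184.5   38.6  240. ] F [-5.7  2.2 10.6] op 0.201 th 101.9 r 38.7
handle 80 [[-169.0, 1.3, 55.1], [-159.3, 36.2, 61.4], [-152.5, 46.6, 68.4]]
jaw 766 [-58.   10.5  15.3  18.   19.1] z>97.5 block [[-8.8, -28.7, 96.0], [92.4, 28.8, 101.7]]
```

Call:
carry_out([
  {"translation": [0, -0.0035, 0.0093], "yaw": 0, "grip": 0.01},
  {"translation": [0, -0.0092, 0.0174], "yaw": 0, "grip": 0.01},
  {"translation": [0, -0.0169, 0.0237], "yaw": 0, "grip": 0.01},
  {"translation": [0, -0.0259, 0.0278], "yaw": 0, "grip": 0.01},
  {"translation": [0, -0.0357, 0.0294], "yaw": 0, "grip": 0.01},
  {"translation": [0, -0.0456, 0.0285], "yaw": 0, "grip": 0.01},
  {"translation": [0, -0.0549, 0.025], "yaw": 0, "grip": 0.01},
  {"translation": [0, -0.0629, 0.0192], "yaw": 0, "grip": 0.01},
])

```text
t: 40.95
position: [481.0, -364.8, 219.1]
tool_rot: [0.003, 0.736, 0.677, 0.001]
contact_force: [10.4, -3.0, -6.2]
opening: 0.203
finger_force: 30.0
```

Call:
carry_out([
  {"translation": [0, -0.0063, -0.0077], "yaw": 0, "grip": 0.01},
  {"translation": [0, -0.0104, -0.0167], "yaw": 0, "grip": 0.01},
  {"translation": [0, -0.0121, -0.0265], "yaw": 0, "grip": 0.01},
  {"translation": [0, -0.0111, -0.0363], "yaw": 0, "grip": 0.01},
  {"translation": [0, -0.0076, -0.0456], "yaw": 0, "grip": 0.01},
  {"translation": [0, -0.0019, -0.0537], "yaw": 0, "grip": 0.01},
  {"translation": [0, 0.0058, -0.06], "yaw": 0, "grip": 0.01},
  {"translation": [0, 0.0148, -0.0641], "yaw": 0, "grip": 0.01},
])

```text
t: 41.75
position: [492.6, -366.4, 282.0]
tool_rot: [-0.005, 0.735, 0.678, -0.004]
contact_force: [-17.5, -0.7, 7.8]
opening: 0.203
finger_force: 30.0
```

```bash
python3 - <<'E'
from h import *
hand()
f,P,M,fl=grab("wrist"); q=vf(P); z=q[...,2]
# height profile along x at w in +-10
for x in range(-60,110,5):
    m=(abs(q[...,1])<20)&(abs(q[...,0]-x)<2.5)&(z>60)&(z<110); 
    if m.sum()>5: print(x,np.median(z[m]).round(1),end='; ')
E
```

```text
tcp [-184.9  -12.5  282. ] F [-17.5  -0.7   7.8] op 0.203 th 338.8 r 36.5
handle 87 [[-168.7, -24.7, 69.7], [-159.1, -15.9, 103.0], [-152.7, 2.9, 106.4]]
jaw 781 [-57.7  10.7  15.   17.8  19.3] z>97.5 block [[-8.5, -28.7, 96.0], [90.7, 28.6, 102.0]]
-60 92.8;
```

Call:
carry_out([
  {"translation": [0, 0.0098, -0.0016], "yaw": 0, "grip": 0.01},
  {"translation": [0, 0.0197, -0.0007], "yaw": 0, "grip": 0.01},
  {"translation": [0, 0.029, 0.0028], "yaw": 0, "grip": 0.01},
  {"translation": [0, 0.037, 0.0085], "yaw": 0, "grip": 0.01},
  {"translation": [0, 0.0433, 0.0162], "yaw": 0, "grip": 0.01},
  {"translation": [0, 0.0474, 0.0252], "yaw": 0, "grip": 0.01},
  {"translation": [0, 0.0491, 0.035], "yaw": 0, "grip": 0.01},
  {"translation": [0, 0.0491, 0.035], "yaw": 0, "grip": 0.01},
])

```text
t: 42.65
position: [544.3, -370.3, 249.4]
tool_rot: [0.0, 0.735, 0.678, -0.0]
contact_force: [-2.2, 1.5, 6.4]
opening: 0.206
finger_force: 30.0
```

```bash
python3 - <<'E'
from h import *
hand()
E
```

```text
tcp [-184.5   39.4  249.4] F [-2.2  1.5  6.4] op 0.206 th 88.0 r 38.7
handle 83 [[-168.2, -0.8, 63.3], [-159.8, 36.6, 69.9], [-152.4, 46.4, 74.7]]
jaw 747 [-58.1  11.   15.4  18.   19.3] z>97.5 block [[-9.4, -28.8, 96.0], [93.1, 28.6, 101.5]]
```

```bash
python3 -c "
import math
def rows(b,st,n=8): print(b,[(round(.038*(math.sin(math.radians(b+st*i))-math.sin(math.radians(b))),4),round(-.038*(math.cos(math.radians(b+st*i))-math.cos(math.radians(b))),4)) for i in range(1,n+1)])
rows(88,3.75);rows(118,3.75);rows(148,3.75)"
```

```text
88 [(0.0, 0.0025), (-0.0002, 0.005), (-0.0005, 0.0074), (-0.001, 0.0099), (-0.0016, 0.0123), (-0.0024, 0.0146), (-0.0033, 0.0169), (-0.0044, 0.0192)]
118 [(-0.0012, 0.0022), (-0.0026, 0.0042), (-0.0041, 0.0062), (-0.0058, 0.0081), (-0.0075, 0.0098), (-0.0094, 0.0115), (-0.0114, 0.013), (-0.0134, 0.0144)]
148 [(-0.0022, 0.0012), (-0.0044, 0.0024), (-0.0067, 0.0033), (-0.009, 0.0041), (-0.0114, 0.0048), (-0.0139, 0.0053), (-0.0163, 0.0056), (-0.0188, 0.0058)]
```

Call:
carry_out([
  {"translation": [0, 0, 0.0025], "yaw": 0, "grip": 0.01},
  {"translation": [0, -0.0002, 0.005], "yaw": 0, "grip": 0.01},
  {"translation": [0, -0.0005, 0.0074], "yaw": 0, "grip": 0.01},
  {"translation": [0, -0.001, 0.0099], "yaw": 0, "grip": 0.01},
  {"translation": [0, -0.0016, 0.0123], "yaw": 0, "grip": 0.01},
  {"translation": [0, -0.0024, 0.0146], "yaw": 0, "grip": 0.01},
  {"translation": [0, -0.0033, 0.0169], "yaw": 0, "grip": 0.01},
  {"translation": [0, -0.0044, 0.0192], "yaw": 0, "grip": 0.01},
])

```text
t: 43.5
position: [541.6, -370.0, 235.3]
tool_rot: [0.002, 0.735, 0.678, 0.001]
contact_force: [-4.6, 9.8, 28.8]
opening: 0.204
finger_force: 30.0
```

```bash
python3 - <<'E'
from h import *
hand()
E
```

```text
tcp [-184.5   36.6  235.3] F [-4.6  9.8 28.8] op 0.204 th 109.5 r 38.1
handle 82 [[-168.7, 1.3, 51.7], [-160.6, 35.4, 56.9], [-152.5, 44.6, 69.6]]
jaw 765 [-58.2  11.1  15.4  18.1  19.3] z>97.5 block [[-9.1, -28.7, 96.0], [92.8, 28.5, 102.1]]
```

Call:
carry_out([
  {"translation": [0, -0.0006, 0.0011], "yaw": 0, "grip": 0.01},
  {"translation": [0, -0.0012, 0.0022], "yaw": 0, "grip": 0.01},
  {"translation": [0, -0.0019, 0.0032], "yaw": 0, "grip": 0.01},
  {"translation": [0, -0.0026, 0.0042], "yaw": 0, "grip": 0.01},
  {"translation": [0, -0.0033, 0.0052], "yaw": 0, "grip": 0.01},
  {"translation": [0, -0.0041, 0.0062], "yaw": 0, "grip": 0.01},
  {"translation": [0, -0.0049, 0.0072], "yaw": 0, "grip": 0.01},
  {"translation": [0, -0.0049, 0.0072], "yaw": 0, "grip": 0.01},
])

```text
t: 44.35
position: [538.3, -369.6, 230.2]
tool_rot: [0.005, 0.736, 0.677, 0.003]
contact_force: [0.2, 11.9, 32.0]
opening: 0.205
finger_force: 30.0
```

```bash
python3 - <<'E'
from h import *
hand()
E
```

```text
tcp [-184.4   33.3  230.2] F [ 0.2 11.9 32. ] op 0.205 th 118.7 r 37.2
handle 83 [[-169.0, -0.4, 46.0], [-160.4, 33.2, 52.4], [-152.5, 42.8, 66.0]]
jaw 785 [-57.9  11.1  15.3  18.1  19.3] z>97.5 block [[-9.2, -28.7, 96.0], [92.1, 28.7, 101.8]]
```

Call:
carry_out([
  {"translation": [0, -0.0009, 0.0009], "yaw": 0, "grip": 0.01},
  {"translation": [0, -0.0018, 0.0018], "yaw": 0, "grip": 0.01},
  {"translation": [0, -0.0028, 0.0027], "yaw": 0, "grip": 0.01},
  {"translation": [0, -0.0038, 0.0036], "yaw": 0, "grip": 0.01},
  {"translation": [0, -0.0048, 0.0044], "yaw": 0, "grip": 0.01},
  {"translation": [0, -0.0058, 0.0052], "yaw": 0, "grip": 0.01},
  {"translation": [0, -0.0058, 0.0052], "yaw": 0, "grip": 0.01},
  {"translation": [0, -0.0058, 0.0052], "yaw": 0, "grip": 0.01},
])

```text
t: 45.2
position: [534.4, -369.3, 226.5]
tool_rot: [0.008, 0.736, 0.677, 0.005]
contact_force: [9.0, 12.5, 31.2]
opening: 0.206
finger_force: 29.9
```

```bash
python3 - <<'E'
from h import *
hand()
E
```

```text
tcp [-184.4   29.4  226.5] F [ 9.  12.5 31.2] op 0.206 th 126.8 r 35.9
handle 80 [[-169.1, 1.3, 42.1], [-160.4, 31.5, 49.4], [-152.6, 40.7, 67.8]]
jaw 780 [-58.5  10.4  14.6  18.   19.4] z>97.5 block [[-9.2, -28.6, 96.0], [93.1, 28.7, 101.8]]
```

Call:
carry_out([
  {"translation": [0, -0.001, 0.0007], "yaw": 0, "grip": 0.01},
  {"translation": [0, -0.002, 0.0014], "yaw": 0, "grip": 0.01},
  {"translation": [0, -0.003, 0.0021], "yaw": 0, "grip": 0.01},
  {"translation": [0, -0.004, 0.0028], "yaw": 0, "grip": 0.01},
  {"translation": [0, -0.005, 0.0034], "yaw": 0, "grip": 0.01},
  {"translation": [0, -0.006, 0.004], "yaw": 0, "grip": 0.01},
  {"translation": [0, -0.006, 0.004], "yaw": 0, "grip": 0.01},
  {"translation": [0, -0.006, 0.004], "yaw": 0, "grip": 0.01},
])

```text
t: 46.05
position: [530.5, -368.8, 223.2]
tool_rot: [0.013, 0.736, 0.677, 0.007]
contact_force: [21.1, 11.4, 25.2]
opening: 0.207
finger_force: 29.8
```

```bash
python3 - <<'E'
from h import *
hand()
E
```

```text
tcp [-184.3   25.5  223.2] F [21.1 11.4 25.2] op 0.207 th 135.0 r 35.0
handle 77 [[-169.2, -0.8, 40.4], [-159.6, 30.1, 47.0], [-153.0, 40.5, 68.8]]
jaw 802 [-58.   11.1  15.2  17.8  19.2] z>97.5 block [[-8.9, -28.6, 96.0], [95.7, 28.6, 101.8]]
```

Call:
carry_out([
  {"translation": [0, 0.0015, -0.001], "yaw": 0, "grip": 0.01},
  {"translation": [0, 0.003, -0.002], "yaw": 0, "grip": 0.01},
  {"translation": [0, 0.004, -0.003], "yaw": 0, "grip": 0.03},
  {"translation": [0, 0.004, -0.003], "yaw": 0, "grip": 0.045},
  {"translation": [0, 0.004, -0.003], "yaw": 0, "grip": 0.05},
  {"translation": [0, 0.004, -0.003], "yaw": 0, "grip": 0.05},
  {"translation": [0, 0.004, -0.02], "yaw": 0, "grip": 0.05},
  {"translation": [0, 0.004, -0.05], "yaw": 0, "grip": 0.05},
])

```text
t: 46.9
position: [527.8, -368.7, 262.3]
tool_rot: [0.002, 0.736, 0.677, 0.001]
contact_force: [6.4, -3.2, -2.3]
opening: 0.534
finger_force: 3.3
```

Call:
carry_out([
  {"translation": [0, 0, -0.04], "yaw": 0, "grip": 0.06},
  {"translation": [0, 0, -0.08], "yaw": 0, "grip": 0.06},
  {"translation": [0.03, 0, -0.11], "yaw": 0, "grip": 0.06},
  {"translation": [0.07, 0, -0.12], "yaw": 0, "grip": 0.06},
  {"translation": [0.11, 0, -0.13], "yaw": 0, "grip": 0.06},
  {"translation": [0.13, -0.01, -0.13], "yaw": 0, "grip": 0.06},
  {"translation": [0.13, -0.02, -0.13], "yaw": 0, "grip": 0.06},
  {"translation": [0.13, -0.02, -0.13], "yaw": 0, "grip": 0.06},
])

```text
t: 47.7
position: [517.0, -237.1, 392.5]
tool_rot: [-0.0, 0.735, 0.678, -0.0]
contact_force: [0.2, -0.2, -0.0]
opening: 0.638
finger_force: 0.0
```

```bash
python3 - <<'E'
from h import *
s=ctrl.state(); print(s["position"],s["contact_force"],s["t"])
look()
f,P,M,fl=grab("wrist"); q=vf(P); z=q[...,2]
m=(abs(q[...,1])<31)&(q[...,0]>-40)&(q[...,0]<0)&(z>80)&(z<110)
for x in range(-40,0,2):
    mm=m&(abs(q[...,0]-x)<1); 
    if mm.sum()>5: print(x,np.median(z[mm]).round(1),end='; ')
for c in ("wrist","top"):
    f,P,M,fl=grab(c); q=vf(P); z=q[...,2]
    m=(abs(q[...,1])<60)&(q[...,0]<-160)&(q[...,0]>-208)&(z>20)&(z<110); p=q[m]
    if m.sum(): print(c,m.sum(),np.percentile(p,[2,50,98],axis=0).round(1).tolist())
x,y,z=P[...,0],P[...,1],P[...,2]
for n,m in dict(small=(x>475)&(x<525)&(y>250)&(y<380)&(z>50)&(z<62),low=(x>590)&(x<640)&(y>250)&(y<400)&(z>40)&(z<50)).items(): print(n,cv2.minAreaRect(P[m][:,:2].astype(np.float32)))
E
```

```text
[ 516.96458411 -237.13597575  392.48916973] [ 0.23027797 -0.20580115 -0.01990739] 47.7
[ 517.3 -237.8  392.5] [-54.8   1.6 392.5] 0.637 [0.  0.5 0.3]
fixed 2478 92.7 [array([101.8,  -0.5]), array([72. , 13.5]), np.float64(89.9)] [[95.1, -36.0, 89.6], [108.3, 34.8, 95.7]]
block 6167 98.7 [array([41.2,  0.2]), array([ 62.5, 107.4]), np.float64(89.9)] [[-11.7, -30.4, 96.4], [93.8, 30.2, 100.6]]
plinth 629 32.6 [array([112.9, -49.8]), array([31.7, 11.7]), np.float64(0.2)] [[97.2, -55.5, 30.0], [128.0, -44.2, 34.8]]
-40 98.0; -38 97.7; -36 96.7; -34 93.2; -32 93.1; -30 93.1; -28 93.0; -26 93.1; -24 93.2; -22 92.9; -20 92.7; -18 92.7; -16 92.6; -14 94.8; -12 98.0; -10 98.7; -8 97.6; -6 95.8; -4 96.1; -2 96.3; wrist 126 [[-207.8, 28.0, 67.1], [-162.7, 36.7, 73.3], [-160.1, 46.9, 75.3]]
small ((498.7157897949219, 314.77740478515625), (22.347822189331055, 83.7773208618164), 14.238590240478516)
low ((616.5673828125, 337.6014404296875), (23.346635818481445, 97.82262420654297), 14.488828659057617)
```

Call:
carry_out([
  {"translation": [-0.04, 0.012, 0], "yaw": 0, "grip": 0.05},
  {"translation": [-0.08, 0.024, 0], "yaw": 0, "grip": 0.05},
  {"translation": [-0.115, 0.034, 0], "yaw": 0, "grip": 0.05},
  {"translation": [-0.1297, 0.0364, 0.02], "yaw": 0, "grip": 0.05},
  {"translation": [-0.1297, 0.0364, 0.06], "yaw": 0, "grip": 0.05},
  {"translation": [-0.1297, 0.0364, 0.1], "yaw": 0, "grip": 0.05},
  {"translation": [-0.1297, 0.0364, 0.13], "yaw": 0, "grip": 0.05},
  {"translation": [-0.1297, 0.0364, 0.141], "yaw": 0, "grip": 0.05},
])

```text
t: 48.7
position: [542.2, -369.5, 247.3]
tool_rot: [-0.003, 0.736, 0.677, -0.0]
contact_force: [-0.1, 0.8, -0.2]
opening: 0.534
finger_force: 0.0
```

Call:
carry_out([
  {"translation": [0, 0, 0], "yaw": 0, "grip": 0.05},
  {"translation": [0, 0, 0], "yaw": 0, "grip": 0.01},
  {"translation": [0, 0, 0], "yaw": 0, "grip": 0.01},
  {"translation": [0, 0, 0], "yaw": 0, "grip": 0.01},
  {"translation": [0, 0, 0], "yaw": 0, "grip": 0.01},
  {"translation": [0, 0, 0], "yaw": 0, "grip": 0.01},
  {"translation": [0, 0, 0], "yaw": 0, "grip": 0.01},
  {"translation": [0, 0, 0], "yaw": 0, "grip": 0.01},
])

```text
t: 49.5
position: [543.7, -369.8, 253.0]
tool_rot: [0.001, 0.735, 0.678, 0.0]
contact_force: [0.6, 1.0, 4.9]
opening: 0.203
finger_force: 30.0
```

```bash
python3 - <<'E'
from h import *
hand()
import math
def rows(b,st,n=8): print(b,[(round(.038*(math.sin(math.radians(b+st*i))-math.sin(math.radians(b))),4),round(-.038*(math.cos(math.radians(b+st*i))-math.cos(math.radians(b))),4)) for i in range(1,n+1)])
rows(86,6)
E
```

```text
tcp [-184.1   38.8  253. ] F [0.6 1.  4.9] op 0.203 th 82.6 r 38.4
handle 84 [[-168.6, 3.9, 64.0], [-160.0, 36.8, 71.9], [-152.6, 46.4, 77.0]]
jaw 789 [-57.7  10.8  15.   17.4  19.3] z>97.5 block [[-9.3, -28.7, 96.0], [93.2, 28.7, 101.7]]
86 [(0.0001, 0.004), (-0.0003, 0.0079), (-0.001, 0.0118), (-0.0022, 0.0156), (-0.0038, 0.0193), (-0.0057, 0.0228), (-0.008, 0.026), (-0.0106, 0.029)]
```

Call:
carry_out([
  {"translation": [0, 0, 0.004], "yaw": 0, "grip": 0.01},
  {"translation": [0, -0.0003, 0.0079], "yaw": 0, "grip": 0.01},
  {"translation": [0, -0.001, 0.0118], "yaw": 0, "grip": 0.01},
  {"translation": [0, -0.0022, 0.0156], "yaw": 0, "grip": 0.01},
  {"translation": [0, -0.0038, 0.0193], "yaw": 0, "grip": 0.01},
  {"translation": [0, -0.0057, 0.0228], "yaw": 0, "grip": 0.01},
  {"translation": [0, -0.0057, 0.0228], "yaw": 0, "grip": 0.01},
  {"translation": [0, -0.0057, 0.0228], "yaw": 0, "grip": 0.01},
])

```text
t: 50.35
position: [540.2, -369.5, 235.2]
tool_rot: [0.003, 0.736, 0.677, 0.002]
contact_force: [1.3, 8.6, 24.8]
opening: 0.203
finger_force: 30.0
```

```bash
python3 - <<'E'
from h import *
hand()
E
```

```text
tcp [-184.1   35.2  235.2] F [ 1.3  8.6 24.8] op 0.203 th 110.4 r 36.8
handle 83 [[-168.7, 1.6, 50.8], [-159.9, 34.4, 55.3], [-152.8, 44.7, 68.5]]
jaw 782 [-58.3  11.3  15.6  18.4  19.2] z>97.5 block [[-9.5, -28.7, 96.1], [93.7, 28.7, 102.0]]
```

Call:
carry_out([
  {"translation": [0, 0, 0], "yaw": 0, "grip": 0.024},
  {"translation": [0, 0, 0], "yaw": 0, "grip": 0.03},
  {"translation": [0, 0.003, 0], "yaw": 0, "grip": 0.04},
  {"translation": [0, 0.003, 0], "yaw": 0, "grip": 0.05},
  {"translation": [0, 0.003, 0], "yaw": 0, "grip": 0.06},
  {"translation": [0, 0.003, 0], "yaw": 0, "grip": 0.065},
  {"translation": [0, 0.003, 0], "yaw": 0, "grip": 0.065},
  {"translation": [0, 0.003, 0], "yaw": 0, "grip": 0.065},
])

```text
t: 51.2
position: [540.5, -369.3, 229.0]
tool_rot: [-0.0, 0.735, 0.678, -0.0]
contact_force: [-0.8, 0.7, 0.0]
opening: 0.688
finger_force: 0.0
```

```bash
python3 - <<'E'
from h import *
hand()
E
```

```text
tcp [-183.9   35.5  229. ] F [-0.8  0.7  0. ] op 0.688 th 118.6 r 39.7
handle 82 [[-169.2, -0.8, 62.0], [-160.6, 36.9, 68.2], [-152.6, 46.5, 71.7]]
jaw 762 [-57.9  11.4  15.5  18.2  19.4] z>97.5 block [[-9.6, -28.7, 96.0], [93.1, 28.6, 102.1]]
```

Call:
carry_out([
  {"translation": [0, 0.003, -0.009], "yaw": 0, "grip": 0.06},
  {"translation": [0, 0.003, -0.018], "yaw": 0, "grip": 0.05},
  {"translation": [0, 0.003, -0.018], "yaw": 0, "grip": 0.01},
  {"translation": [0, 0.003, -0.018], "yaw": 0, "grip": 0.01},
  {"translation": [0, 0.003, -0.018], "yaw": 0, "grip": 0.01},
  {"translation": [0, 0.003, -0.018], "yaw": 0, "grip": 0.01},
  {"translation": [0, 0.003, -0.018], "yaw": 0, "grip": 0.01},
  {"translation": [0, 0.003, -0.018], "yaw": 0, "grip": 0.01},
])

```text
t: 52.05
position: [543.9, -369.5, 247.2]
tool_rot: [0.0, 0.735, 0.678, 0.0]
contact_force: [2.2, 0.4, -0.2]
opening: 0.204
finger_force: 30.0
```

Call:
carry_out([
  {"translation": [0, -0.0002, 0.004], "yaw": 0, "grip": 0.01},
  {"translation": [0, -0.0008, 0.0079], "yaw": 0, "grip": 0.01},
  {"translation": [0, -0.0019, 0.0117], "yaw": 0, "grip": 0.01},
  {"translation": [0, -0.0033, 0.0155], "yaw": 0, "grip": 0.01},
  {"translation": [0, -0.0051, 0.019], "yaw": 0, "grip": 0.01},
  {"translation": [0, -0.0073, 0.0223], "yaw": 0, "grip": 0.01},
  {"translation": [0, -0.0089, 0.0244], "yaw": 0, "grip": 0.01},
  {"translation": [0, -0.0107, 0.0264], "yaw": 0, "grip": 0.01},
])

```text
t: 52.85
position: [537.1, -369.0, 228.9]
tool_rot: [0.006, 0.736, 0.677, 0.004]
contact_force: [7.7, 14.0, 31.5]
opening: 0.203
finger_force: 30.0
```

```bash
python3 - <<'E'
from h import *
hand()
E
```

```text
tcp [-183.9   32.1  228.9] F [ 7.7 14.  31.5] op 0.203 th 121.3 r 36.7
handle 84 [[-168.8, 1.9, 46.0], [-160.1, 32.7, 52.0], [-152.5, 42.9, 67.8]]
jaw 765 [-58.   11.2  15.3  17.8  19. ] z>97.5 block [[-9.4, -28.7, 96.0], [102.3, 28.8, 102.3]]
```

Call:
carry_out([
  {"translation": [0, 0.0008, -0.0009], "yaw": 0, "grip": 0.01},
  {"translation": [0, 0.0016, -0.0017], "yaw": 0, "grip": 0.01},
  {"translation": [0, 0.0023, -0.0025], "yaw": 0, "grip": 0.01},
  {"translation": [0, 0.003, -0.0033], "yaw": 0, "grip": 0.01},
  {"translation": [0, 0.0036, -0.0041], "yaw": 0, "grip": 0.01},
  {"translation": [0, 0.0042, -0.005], "yaw": 0, "grip": 0.01},
  {"translation": [0, 0.0042, -0.005], "yaw": 0, "grip": 0.01},
  {"translation": [0, 0.0042, -0.005], "yaw": 0, "grip": 0.01},
])

```text
t: 53.7
position: [539.0, -369.1, 229.6]
tool_rot: [0.002, 0.735, 0.678, 0.001]
contact_force: [1.2, 6.8, 15.7]
opening: 0.202
finger_force: 30.0
```

```bash
python3 - <<'E'
from h import *
hand()
E
```

```text
tcp [-183.9   34.   229.6] F [ 1.2  6.8 15.7] op 0.202 th 118.9 r 38.0
handle 82 [[-168.4, 1.3, 46.1], [-159.4, 33.3, 51.3], [-152.6, 42.6, 68.8]]
jaw 788 [-58.1  12.1  15.7  18.3  19.5] z>97.5 block [[-8.5, -28.6, 96.0], [93.6, 28.7, 102.0]]
```

Call:
carry_out([
  {"translation": [0, 0.0005, -0.0009], "yaw": 0, "grip": 0.01},
  {"translation": [0, 0.001, -0.0018], "yaw": 0, "grip": 0.01},
  {"translation": [0, 0.0015, -0.0026], "yaw": 0, "grip": 0.01},
  {"translation": [0, 0.002, -0.0034], "yaw": 0, "grip": 0.01},
  {"translation": [0, 0.0024, -0.0041], "yaw": 0, "grip": 0.01},
  {"translation": [0, 0.0027, -0.0048], "yaw": 0, "grip": 0.01},
  {"translation": [0, 0.0027, -0.0048], "yaw": 0, "grip": 0.01},
  {"translation": [0, 0.0027, -0.0048], "yaw": 0, "grip": 0.01},
])

```text
t: 54.55
position: [541.0, -369.3, 233.2]
tool_rot: [0.001, 0.735, 0.678, 0.001]
contact_force: [1.1, 4.2, 10.4]
opening: 0.202
finger_force: 30.0
```

```bash
python3 - <<'E'
from h import *
hand()
E
```

```text
tcp [-183.9   36.   233.2] F [ 1.1  4.2 10.4] op 0.202 th 112.8 r 38.2
handle 84 [[-168.4, 1.8, 49.2], [-159.4, 34.4, 55.8], [-152.7, 44.7, 67.7]]
jaw 787 [-57.9  10.7  14.9  18.1  19.3] z>97.5 block [[-9.3, -28.7, 96.0], [95.1, 28.7, 101.7]]
```

Call:
carry_out([
  {"translation": [0, 0.0004, -0.0011], "yaw": 0, "grip": 0.01},
  {"translation": [0, 0.0008, -0.0022], "yaw": 0, "grip": 0.01},
  {"translation": [0, 0.0012, -0.0033], "yaw": 0, "grip": 0.01},
  {"translation": [0, 0.0015, -0.0043], "yaw": 0, "grip": 0.01},
  {"translation": [0, 0.0018, -0.0053], "yaw": 0, "grip": 0.01},
  {"translation": [0, 0.002, -0.0062], "yaw": 0, "grip": 0.01},
  {"translation": [0, 0.002, -0.0062], "yaw": 0, "grip": 0.01},
  {"translation": [0, 0.002, -0.0062], "yaw": 0, "grip": 0.01},
])

```text
t: 55.4
position: [542.6, -369.5, 238.4]
tool_rot: [0.001, 0.735, 0.678, 0.001]
contact_force: [2.5, 2.5, 6.9]
opening: 0.204
finger_force: 30.0
```

```bash
python3 - <<'E'
from h import *
hand()
E
```

```text
tcp [-183.9   37.6  238.4] F [2.5 2.5 6.9] op 0.204 th 104.5 r 38.2
handle 84 [[-168.8, -0.5, 54.6], [-159.1, 36.2, 61.1], [-152.4, 46.2, 68.2]]
jaw 804 [-57.7  11.1  15.5  18.   19.4] z>97.5 block [[-9.0, -28.7, 96.0], [103.7, 28.8, 102.4]]
```

Call:
carry_out([
  {"translation": [0, 0.0004, -0.002], "yaw": 0, "grip": 0.01},
  {"translation": [0, 0.0007, -0.004], "yaw": 0, "grip": 0.01},
  {"translation": [0, 0.001, -0.006], "yaw": 0, "grip": 0.01},
  {"translation": [0, 0.001, -0.007], "yaw": 0, "grip": 0.01},
  {"translation": [0, 0.001, -0.007], "yaw": 0, "grip": 0.03},
  {"translation": [0, 0.001, -0.007], "yaw": 0, "grip": 0.06},
  {"translation": [0, 0.001, -0.007], "yaw": 0, "grip": 0.06},
  {"translation": [0, 0.001, -0.007], "yaw": 0, "grip": 0.06},
])

```text
t: 56.25
position: [542.4, -369.5, 243.1]
tool_rot: [-0.001, 0.736, 0.677, -0.0]
contact_force: [-0.9, 1.2, -0.5]
opening: 0.504
finger_force: 0.0
```

Call:
carry_out([
  {"translation": [0, 0, 0], "yaw": 0, "grip": 0.06},
  {"translation": [0, 0, 0], "yaw": 0, "grip": 0.06},
  {"translation": [0, 0, -0.02], "yaw": 0, "grip": 0.06},
  {"translation": [0, 0, -0.05], "yaw": 0, "grip": 0.06},
  {"translation": [0, 0, -0.09], "yaw": 0, "grip": 0.06},
  {"translation": [0, 0, -0.13], "yaw": 0, "grip": 0.06},
  {"translation": [0, 0, -0.15], "yaw": 0, "grip": 0.06},
  {"translation": [0, 0, -0.15], "yaw": 0, "grip": 0.06},
])

```text
t: 57.05
position: [543.4, -370.0, 398.3]
tool_rot: [0.004, 0.735, 0.678, 0.0]
contact_force: [0.2, -0.3, -0.6]
opening: 0.637
finger_force: 0.0
```

Call:
carry_out([
  {"translation": [0.03, 0, 0], "yaw": 0, "grip": 0.06},
  {"translation": [0.06, 0, 0], "yaw": 0, "grip": 0.06},
  {"translation": [0.09, 0, 0], "yaw": 0, "grip": 0.06},
  {"translation": [0.12, -0.01, 0], "yaw": 0, "grip": 0.06},
  {"translation": [0.14, -0.03, 0], "yaw": 0, "grip": 0.06},
  {"translation": [0.14, -0.035, 0], "yaw": 0, "grip": 0.06},
  {"translation": [0.14, -0.035, 0], "yaw": 0, "grip": 0.06},
  {"translation": [0.14, -0.035, 0], "yaw": 0, "grip": 0.06},
])

```text
t: 57.85
position: [519.6, -227.9, 393.2]
tool_rot: [-0.0, 0.736, 0.677, -0.0]
contact_force: [0.3, -0.3, -0.4]
opening: 0.64
finger_force: 0.0
```

```bash
python3 - <<'E'
from h import *
look()
f,P,M,fl=grab("wrist"); q=vf(P); z=q[...,2]
m=(abs(q[...,1])<60)&(q[...,0]<-158)&(q[...,0]>-208)&(z>20)&(z<110); p=q[m]
if m.sum(): print("handle",m.sum(),np.percentile(p,[2,50,98],axis=0).round(1).tolist())
for x in range(-30,0,2):
    mm=(abs(q[...,1])<25)&(abs(q[...,0]-x)<1)&(z>60)&(z<110)
    if mm.sum()>5: print(x,np.median(z[mm]).round(1),end='; ')
print(ctrl.state()["t"])
E
```

```text
[ 519.7 -228.1  393.4] [-44.9   3.2 393.4] 0.636 [-0.1  0.6 -0.1]
fixed 4347 92.7 [array([106.3,  -0.5]), array([72.3, 23.6]), np.float64(90.0)] [[94.9, -36.2, 90.3], [117.8, 35.1, 95.4]]
block 5953 98.7 [array([40.8, -0.2]), array([ 62.3, 107.8]), np.float64(89.9)] [[-12.1, -30.1, 96.3], [93.7, 30.0, 100.5]]
plinth 822 32.6 [array([117.7,  48.6]), array([11.8, 41.3]), np.float64(89.5)] [[97.1, 42.7, 29.4], [137.6, 54.3, 34.5]]
handle 172 [[-207.7, 28.7, 63.5], [-203.5, 37.2, 69.6], [-198.6, 46.7, 71.5]]
-30 93.0; -28 93.2; -26 93.2; -24 93.0; -22 92.8; -20 92.6; -18 92.8; -16 92.8; -14 94.6; -12 98.8; -10 98.7; -8 96.9; -6 95.9; -4 95.9; -2 96.0; 57.95
```

```bash
python3 -c "
from plant import ctrl
print(ctrl.finish_job())"
```

```text
the job is handed in; nothing more can be done
None
```

I handed the job in at about 58 s: the large block lies carved face up on the rails, centred, square and clamped end to end. Two things could count against it: the block fell off the rails onto the desk on the first try and I had to flip it, and the crank eased back to roughly 1/20 turn past contact each time I let go, short of the 1/8 to 1/4 turn asked for.

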